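# Build a mini burger from the warming drawer

## Task

Build one mini burger on the white plate: the plain bottom bun in the middle of the plate, then every patty that is in the warming drawer, then every tomato slice from the board, and the sesame bun top, dome up, to finish, each layer flat and centred on the one below. Pull the drawer open to get at the patties and leave it pushed fully shut when you are done. Do not disturb the vase, the oil bottle and the sugar pot.

Things in the scene. Friction and masses are not known exactly. Their poses are not given: they have to be found in the camera images.
- warmer: brushed-steel keep-warm drawer unit fixed on the worktop at the robot's right, 260 deep x 380 wide x 90 mm high. Origin: centre of its underside; x points from its front to its back, so the drawer slides out along its -x (towards the plate); y runs across its width; z up.
- warmer_drawer0 (a joint): how far the drawer is pulled out, m: 0 shut, 0.18 at its stop; it starts nearly shut (0 to 0.012). It runs with about 1 N of friction (plus 4 N per m/s) and stays where it is left. The front panel is 15 mm thick, its top 78 mm above the worktop; shut, its outer face is 130 mm in front of the unit's origin. Pulled out by 0.15 or more it lays the patties open from above.
- warmer_tray (a point): point of the drawer's tray floor (22 mm above the worktop) on its centre line, 66 mm behind the inside of the front panel; moves with the drawer. The tray is open on top, inside 338 mm wide and 215 mm long, side walls up to 68 mm above the worktop. At the start the patties lie in a row across it, one within 20 mm of this point, the others about 93 mm to either side; one place may be empty.
- warmer_drawer0_handle (a point): middle of the drawer's black bar handle: round bar 11 mm thick, 120 mm long across the drawer front (along the unit's y), its axis 35 mm clear of the front panel and 52 mm above the worktop, held by two thin posts 51 mm either side of the middle. It moves with the drawer.
- board: wooden chopping board fixed on the worktop at the robot's left, 240 x 220 x 15 mm. Origin: centre of its underside, its top is at 15 mm.
- plate: loose round white side plate, 150 mm across, 14 mm high at its rim, in the middle of the worktop. Origin: centre of its underside; the flat inner floor is 5 mm above it.
- bun_base: bottom bun: flat golden-brown disc with cream faces, 62 mm across, 14 mm thick, on the board at the start. Origin: its middle (7 mm above its underside), z is the disc's axis; either side may face up.
- bun_top: bun top: golden-brown with sesame seeds, 62 mm across, 24 mm high, domed above with an upright edge up to 11 mm, flat below; on the board at the start. Origin: centre of its flat underside, z towards the dome.
- patty1: round dark brown patty with grill marks, rigid, 62 mm across, 12 mm thick, in the warming drawer at the start; absent in some runs. Origin: its middle, z is the disc's axis; either side may face up.
- patty2: round dark brown patty with grill marks, rigid, 62 mm across, 12 mm thick, in the warming drawer at the start; absent in some runs. Origin: its middle, z is the disc's axis; either side may face up.
- patty3: round dark brown patty with grill marks, rigid, 62 mm across, 12 mm thick, in the warming drawer at the start; absent in some runs. Origin: its middle, z is the disc's axis; either side may face up.
- tomato1: round red tomato slice, rigid, 62 mm across, 8 mm thick, on the board at the start; absent in some runs. Origin: its middle, z is the disc's axis; either side may face up.
- tomato2: round red tomato slice, rigid, 62 mm across, 8 mm thick, on the board at the start; absent in some runs. Origin: its middle, z is the disc's axis; either side may face up.
- vase: red vase, 84 mm across, 165 mm high, beyond the work; leave alone. Origin: centre of its underside.
- oil_bottle: red oil bottle with a black cap, 52 mm across, 140 mm high; leave alone. Origin: centre of its underside.
- sugar_pot: white lidded sugar pot, 72 mm across, 75 mm high; leave alone. Origin: centre of its underside.
Not all that is in view belongs to the job. Leave any purple look-alike of the tomato2 alone. Leave any red look-alike of the bun_top alone.

How it is judged:
By the outcome, as a careful person would: the job done as asked, in the order asked, and still so for the second after the job is handed in, with the robot touching nothing.
Of patty1, patty2, patty3 only 2 to 3 are there at a start; the rules pass over those that are not, and their reading is None.
Of tomato1, tomato2 only 1 to 2 are there at a start; the rules pass over those that are not, and their reading is None.
At some moment in a run one of bun_top, tomato1, tomato2 may be knocked a few centimetres aside while the robot is not near it.
Once in a run the grip may slacken for a moment while it holds something.
It also fails if it takes over 210 s, if anything falls off the work surface, if the arm or the gripper's body presses on something with over 40 N, if the wrist force passes 120 N, or if a joint passes its speed limit or range.

## Robot

A 6-joint arm with a two-finger parallel gripper is mounted at the origin on the work surface. World frame = base frame: x ahead of the robot, y to its left, z up, the work surface at z = 0. Lengths are in m, angles in rad, forces in N, time in s.
With the tool pointing down it reaches from about 0.35 to 0.975 m from the base axis. Payload 4.9 kg.
Tool frame: the origin (TCP) lies at the very end of the fingers, on their centre line; the grasp point (between the pads) lies 19 mm behind it; z points along the fingers, y is the line along which they close (so a half turn about z gives the same grasp; the last joint's range is limited). The gripper opens to 85 mm and grips with 20 to 120 N. Pads are 22 mm wide; open, the fingers measure 114 mm over their backs; the gripper's body (76 mm by 85 mm) begins 54 mm behind the grasp point. The pads swing forward as they close: fully open they stand 13 mm farther back than shut.
Start: joints at [1.027, 0.053, 1.613, -0, 1.476, -0.119], TCP at [0.258, 0.569, 0.231] pointing down, gripper open.
Joint ranges: [-3.01, 3.01], [-1.01, 2.22], [0.06, 2.58], [-1.02, 4.17], [0.09, 2.62], [-3.14, 3.14]. Speed limits (rad/s): [2.57, 2.57, 3.14, 3.14, 3.14, 3.14].

## Interface

Orientations are given as a unit quaternion [w, x, y, z].
In Python, from plant import manip gives the robot as it stands.
- The arm moves only by the tool send_rows, never from a script. Its argument "increments" is a list of rows, each an object of numbers: "claw": the closure, from -1 (fully open) to 1 (shut); "dx", "dy", "dz": the shift along the tool's x, y, z in units of 0.5 m (1.0 is 0.5 m); "yaw": the turn about the tool's z in units of 1.5 rad (1.0 is 1.5 rad). A call has 1 to 20 rows; each row is the pose to reach, as a shift and turn from the pose commanded when the call began, along the tool's axes at that moment; what a row does not reach only later rows make up. A row lasts 1/8 s, in which the tool goes at most 62.5 mm and 10.7 degrees, less where a joint would pass 70% of its speed; a pose out of reach is approached as far as the arm can. A call with a number of a shift or a turn outside -1 to 1 is refused whole. A call with a gripper value outside its range is refused whole. The fingers move at their own pace and stop on an object; the grip force is fixed at half the most. Time passes only in rows, so rows that repeat a pose let the fingers close. It gives the time, the measured TCP pose, the force, the opening and the grip force at its end, in the units of the state.
- manip.state(): the state, without advancing time (a new reading comes with each control period).
- manip.grab_frame(name): name is "scene" or "top" or "wrist"; returns the picture (480x640x3 uint8, red, green, blue); there is no depth.
- manip.camera_params(name): a dict with "camera_matrix" (3x3 intrinsics, pixels), "extrinsics" (4x4, takes a point from world to camera coordinates); the wrist camera has in their place "tool_from_camera" (4x4, takes a point from camera to tool coordinates, whose origin is the TCP and whose axes are the flange's). Camera axes: x right, y down, z forward; pixel columns grow to the right and rows downward; lengths in m; the calibration is good to about 2 mm. A picture is of the moment at which its call begins: read the wrist's pose just before it. camera_params takes no time and is no camera call.
- manip.job_done(): hands the job in; it is judged then, once.
The state is a dict: "time": time; "joint_pos": joint angles; "joint_vel": joint speeds; "joint_efforts": joint torques, N m; "tool_pos": TCP position; "tool_rot": TCP orientation; "contact_force": force on the tool from outside, world axes, zero at the start; "ft_torque": the same for the moment, N m; "gripper_width": opening from 0.0 (shut) to 1.0 (fully open); "grasp_force": force on a finger pad.
Only numpy, scipy, OpenCV 4.12 (cv2) and the standard library are available. Lean on these libraries where they do the work, as an engineer would, in place of code of your own. Each camera call takes 0.05 s, during which the arm holds its last target. There are 200 camera calls.

## Working session

There is one attempt and no reset: what is moved stays moved. The work goes in short steps, Python scripts to look and compute and a tool call to move; the robot and the scene stay as the last step left them, time stands still between calls to the robot, and variables do not carry over. Pictures are saved under pics/ and viewed, at most 14 in all, crops included, and the job is handed in when it is done.

Besides the shell and the picture viewer there is one more tool, called after "Call:" as name([rows], argument=value, ...), one row to a line, values as JSON. send_rows: Moves the arm, as the interface text tells. Shifts and turns lie within -1 to 1; 1 stands for 0.5 m of shift or 1.5 rad of turn. Its arguments: {"type":"object","properties":{"increments":{"type":"array","items":{"type":"object","properties":{"claw":{"type":"number"},"dx":{"type":"number"},"dy":{"type":"number"},"dz":{"type":"number"},"yaw":{"type":"number"}}}}},"required":["increments"]}

```bash
mkdir -p pics; ls; cat > h.py <<'E'
import numpy as np, cv2
from scipy.spatial.transform import Rotation as R
from plant import manip
def save(n,im): cv2.imwrite(f'pics/{n}.png',cv2.cvtColor(im,cv2.COLOR_RGB2BGR))
def cam(name,st=None):
    p=manip.camera_params(name);K=np.array(p['camera_matrix'])
    if 'extrinsics' in p: E=np.array(p['extrinsics'])
    else:
        q=st['tool_rot'];T=np.eye(4);T[:3,:3]=R.from_quat([q[1],q[2],q[3],q[0]]).as_matrix();T[:3,3]=st['tool_pos']
        E=np.linalg.inv(T@np.array(p['tool_from_camera']))
    return K,E
def ray(c,uv):
    K,E=c;d=E[:3,:3].T@np.linalg.solve(K,[uv[0],uv[1],1.]);o=-E[:3,:3].T@E[:3,3];return o,d/np.linalg.norm(d)
def onz(c,uv,z):
    o,d=ray(c,uv);return o+d*(z-o[2])/d[2]
def proj(c,p):
    K,E=c;x=K@(E[:3,:3]@np.array(p)+E[:3,3]);return x[:2]/x[2]
def tri(c1,u1,c2,u2):
    o1,d1=ray(c1,u1);o2,d2=ray(c2,u2)
    s=np.linalg.lstsq(np.stack([d1,-d2],1),o2-o1,rcond=None)[0]
    a=o1+s[0]*d1;b=o2+s[1]*d2;return (a+b)/2,np.linalg.norm(a-b)
E
python3 - <<'E'
from h import *
np.set_printoptions(precision=3,suppress=True)
st=manip.state();print(st)
for n in ['scene','top','wrist']:
    im=manip.grab_frame(n);save(n+'0',im);np.save(n+'0.npy',im)
    c=cam(n,st);print(n,c[0].tolist(),c[1])
E
```

```text
pics
{'time': 0.0, 'joint_pos': array([ 1.027,  0.053,  1.614,  0.   ,  1.476, -0.119]), 'joint_vel': array([ 0.   , -0.   ,  0.001,  0.   ,  0.001,  0.001]), 'joint_efforts': array([ -0.001, -39.367, -37.017,  -0.   ,   0.007,   0.   ]), 'tool_pos': array([0.257, 0.569, 0.23 ]), 'tool_rot': array([-0.   ,  0.211,  0.978, -0.001]), 'contact_force': array([ 0.328, -0.557, -0.303]), 'ft_torque': array([-0.025, -0.037,  0.02 ]), 'grasp_force': 0.0, 'gripper_width': 1.000969237461173}
scene [[441.65189843651376, 0.0, 325.5371280414455], [0.0, 441.65189843651376, 239.95191148128092], [0.0, 0.0, 1.0]] [[-0.392  0.92   0.022  0.208]
 [ 0.588  0.268 -0.763 -0.258]
 [-0.708 -0.286 -0.646  1.561]
 [ 0.     0.     0.     1.   ]]
top [[547.4151911251269, 0.0, 329.9633760913026], [0.0, 547.4151911251269, 239.25112783749552], [0.0, 0.0, 1.0]] [[ 0.027 -1.    -0.01  -0.001]
 [-0.997 -0.026 -0.075  0.542]
 [ 0.075  0.012 -0.997  1.497]
 [ 0.     0.     0.     1.   ]]
wrist [[371.6963573893242, 0.0, 316.4054918595376], [0.0, 371.6963573893242, 234.1114576918717], [0.0, 0.0, 1.0]] [[ 0.412  0.911 -0.003 -0.623]
 [ 0.879 -0.397  0.264 -0.034]
 [ 0.24  -0.111 -0.965  0.379]
 [ 0.     0.     0.     1.   ]]
```

View pics/top0.png

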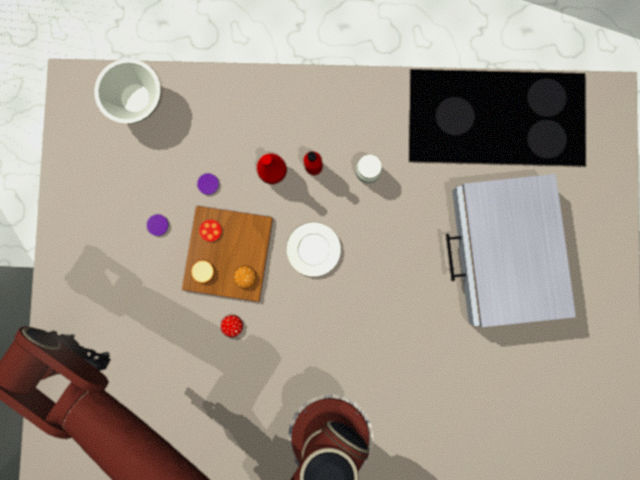

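View pics/scene0.png

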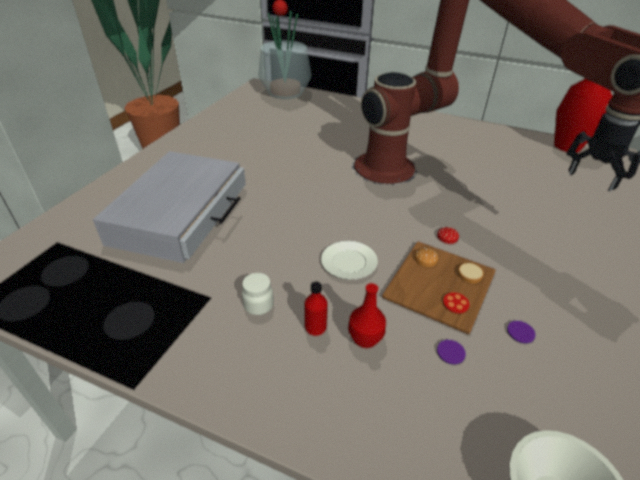

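Top view candidates:
- Bun base, cream: (203,272).
- Bun top, golden with seeds, on the board: (245,277). Its red look-alike is off the board at (232,326).
- Tomato, red with pale spots, on the board: (210,231). The purple look-alikes are at (208,184) and (158,225).
- Plate: (314,249).
- Drawer handle: (452,257).

Next I'll take one close crop and measure.

```bash
cat > m.py <<'E'
from h import *
np.set_printoptions(precision=4,suppress=True)
a=np.load('top0.npy');b=np.load('scene0.npy')
save('crop0',np.hstack([cv2.resize(a[195:345,140:290],(400,400),interpolation=cv2.INTER_CUBIC),cv2.resize(b[215:365,375:525],(400,400),interpolation=cv2.INTER_CUBIC)]))
ct,cs=cam('top'),cam('scene')
def blobs(im,lo,hi,box,amin=40):
    hsv=cv2.cvtColor(im,cv2.COLOR_RGB2HSV);m=cv2.inRange(hsv,np.array(lo),np.array(hi))
    k=np.zeros_like(m);x0,y0,x1,y1=box;k[y0:y1,x0:x1]=m[y0:y1,x0:x1]
    k=cv2.morphologyEx(k,cv2.MORPH_CLOSE,np.ones((5,5)))
    n,l,s,c=cv2.connectedComponentsWithStats(k);out=[]
    for i in range(1,n):
        if s[i,4]>=amin:
            cc=max(cv2.findContours((l==i).astype(np.uint8),0,2)[0],key=cv2.contourArea)
            e=cv2.fitEllipse(cv2.convexHull(cc)) if len(cc)>6 else None
            out.append((np.array(c[i]),s[i,:4].tolist(),s[i,4],e))
    return out
if __name__=='__main__':
    for n,lo,hi in [('red',(0,190,120),(8,255,255)),('cream',(18,40,190),(32,160,255)),('gold',(9,170,150),(20,255,255)),('white',(0,0,205),(180,40,255))]:
        for nm,im,box,c in [('top',a,(175,140,345,345),ct),('scene',b,(315,215,510,345),cs)]:
            for x in blobs(im,lo,hi,box):
                print(n,nm,x[0],x[1],x[2],'ell',np.round(x[3][0],1),np.round(x[3][1],1),onz(c,x[3][0],.023))
    for p in [(210,231),(203,272),(245,277),(314,249)]:
        print(cv2.cvtColor(a[p[1]:p[1]+1,p[0]:p[0]+1],cv2.COLOR_RGB2HSV))
E
python3 m.py
```

```text
red top [265.4835 165.2784] [257, 154, 24, 27] 273 ell [269.6 166.8] [25.1 27.1] [0.74   0.1881 0.023 ]
red top [309.5281 162.9326] [304, 155, 15, 13] 89 ell [311.  160.3] [14.7 15. ] [0.7613 0.0729 0.023 ]
red top [210.0266 230.1111] [199, 219, 23, 23] 414 ell [210.  230.1] [22.4 22.9] [0.5581 0.3475 0.023 ]
red top [231.2485 325.6257] [221, 316, 21, 21] 334 ell [231.2 325.7] [20.2 20.7] [0.2969 0.278  0.023 ]
red scene [448.6848 235.4783] [441, 229, 17, 14] 184 ell [448.5 235.4] [13.3 17.5] [0.3169 0.2837 0.023 ]
red scene [370.6095 319.7186] [353, 284, 32, 61] 1027 ell [369.  314.4] [33.6 60.6] [0.681  0.1718 0.023 ]
red scene [455.9719 302.3302] [443, 292, 27, 22] 427 ell [456.  302.4] [19.7 27.2] [0.5612 0.3491 0.023 ]
red scene [319.8357 313.8454] [315, 294, 12, 41] 414 ell [318.3 314.2] [17.1 40.7] [0.7281 0.0651 0.023 ]
cream top [239.7847 179.7581] [175, 140, 170, 134] 7091 ell [239.3 195.7] [139.5 241.9] [0.6564 0.2697 0.023 ]
cream top [319.1917 192.4958] [308, 178, 29, 28] 240 ell [320.6 192.7] [15.5 38.8] [0.6705 0.0434 0.023 ]
cream top [279.2398 246.5113] [271, 230, 17
[... 927 characters left out ...]
.0388 270.9126] [461, 265, 21, 13] 206 ell [470.9 270.9] [12.3 20.7] [0.4369 0.3645 0.023 ]
gold top [229.6371 251.5644] [184, 207, 87, 94] 5296 ell [229.9 253.5] [ 89.1 168. ] [0.4946 0.2896 0.023 ]
gold scene [428.2029 258.8188] [421, 250, 17, 16] 138 ell [428.8 257.9] [14.4 16.7] [0.4329 0.2541 0.023 ]
gold scene [452.0217 299.413 ] [448, 295, 12, 11] 46 ell [453.2 299.5] [10.6 13.2] [0.5548 0.3411 0.023 ]
white top [312.8693 248.8943] [286, 222, 54, 54] 2280 ell [312.9 248.9] [53.2 54.3] [0.5134 0.0603 0.023 ]
white scene [346.8284 255.1174] [323, 242, 51, 30] 1014 ell [347.4 256. ] [28.9 49.7] [0.515  0.0552 0.023 ]
[[[  2 224 223]]]
[[[ 26  72 236]]]
[[[ 17 213 223]]]
[[[ 40   3 239]]]
```

View pics/crop0.png

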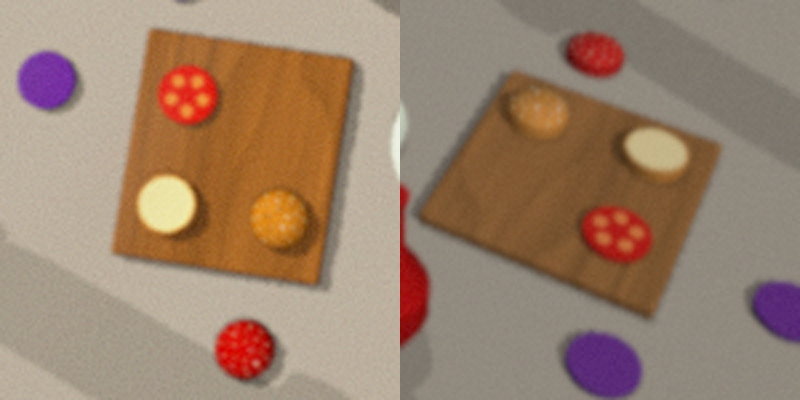

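The crop confirms my choices. The bun base is cream, the bun top is golden with sesame, and there is one red tomato with seed pockets on the board. The red sesame dome off the board and the purple discs are decoys. Next I'll triangulate heights, measure the handle, and plan the move to the bun base.

```bash
cat >> h.py <<'E'
def axes(st=None):
    st=st or manip.state();q=st['tool_rot'];return R.from_quat([q[1],q[2],q[3],q[0]]).as_matrix(),np.array(st['tool_pos'])
def plan(goal,ang=None,st=None):
    """goal world TCP; ang = wanted world angle of tool y (mod pi). prints units"""
    M,p=axes(st);d=M.T@(np.array(goal)-p)/0.5;a=np.arctan2(M[1,1],M[0,1]);s=''
    if ang is not None:
        t=(ang-a+np.pi/2)%np.pi-np.pi/2;s=f' yaw {-t/1.5:.4f} (or {-(t-np.sign(t)*np.pi)/1.5:.3f})'
    print('d',np.round(d,4),s,'  now',np.round(p,4),'yang',round(float(a),4))
E
python3 - <<'E'
from h import *; from m import *
print('base',tri(ct,(201.9,271),cs,(470.9,270.9)),'tom',tri(ct,(210,230.1),cs,(456,302.4)),'plate',tri(ct,(312.9,248.9),cs,(349.5,261)))
a=np.load('top0.npy');hsv=cv2.cvtColor(a,cv2.COLOR_RGB2HSV)
m=(hsv[...,2]<60).astype(np.uint8);m[:, :440]=0;m[:,462:]=0;m[:228]=0;m[290:]=0
ys,xs=np.nonzero(m);print(len(xs),xs.min(),xs.max(),ys.min(),ys.max())
# bar = leftmost dark pixels per row
L=np.array([[xs[ys==y].min(),y] for y in np.unique(ys)]);print(L[::4].tolist())
# steel front edge in bright
b=np.load('scene0.npy');h2=cv2.cvtColor(b,cv2.COLOR_RGB2HSV);m2=(h2[...,2]<50).astype(np.uint8);m2[:190]=0;m2[230:]=0;m2[:,:205]=0;m2[:,245:]=0
ys,xs=np.nonzero(m2);print('scene handle',xs.min(),xs.max(),ys.min(),ys.max(),xs.mean(),ys.mean())
print(cam('wrist',manip.state())[1]@np.r_[manip.state()['tool_pos'],1], np.array(manip.camera_params('wrist')['tool_from_camera']))
plan((.441,.365,.12),1.571)
E
```

```text
base (array([0.444 , 0.3638, 0.0291]), np.float64(0.0006945398564184279)) tom (array([0.5582, 0.3487, 0.0198]), np.float64(0.000883427374128268)) plate (array([0.5141, 0.0614, 0.0067]), np.float64(0.0008875741314211309))
127 447 461 234 279
[[447, 234], [447, 238], [448, 242], [448, 246], [449, 250], [449, 254], [450, 258], [450, 262], [450, 266], [451, 270], [452, 274], [452, 278]]
scene handle 212 238 198 222 227.18269230769232 210.2596153846154
[0.0004 0.027  0.1556 1.    ] [[ 0.0002 -0.9644 -0.2643  0.0671]
 [ 1.      0.0004 -0.0005 -0.0003]
 [ 0.0006 -0.2643  0.9644 -0.1429]
 [ 0.      0.      0.      1.    ]]
d [-0.5029 -0.22    0.2209]  yaw -0.2833 (or 1.811)   now [0.2573 0.569  0.2303] yang 1.1461
```

Call:
send_rows([
  {"dx": -0.509, "dy": -0.22, "dz": 0.18, "yaw": -0.283, "claw": -0.65},
  {"dx": -0.509, "dy": -0.22, "dz": 0.18, "yaw": -0.283, "claw": -0.65},
  {"dx": -0.509, "dy": -0.22, "dz": 0.18, "yaw": -0.283, "claw": -0.65},
  {"dx": -0.509, "dy": -0.22, "dz": 0.18, "yaw": -0.283, "claw": -0.65},
  {"dx": -0.509, "dy": -0.22, "dz": 0.18, "yaw": -0.283, "claw": -0.65},
  {"dx": -0.509, "dy": -0.22, "dz": 0.18, "yaw": -0.283, "claw": -0.65},
  {"dx": -0.509, "dy": -0.22, "dz": 0.18, "yaw": -0.283, "claw": -0.65},
  {"dx": -0.509, "dy": -0.22, "dz": 0.18, "yaw": -0.283, "claw": -0.65},
  {"dx": -0.509, "dy": -0.22, "dz": 0.18, "yaw": -0.283, "claw": -0.65},
])

```text
time: 1.27
tool_pos: [0.4437, 0.3653, 0.1418]
tool_rot: [0.0, -0.001, 1.0, 0.0]
contact_force: [-0.3, 0.3, 0.5]
gripper_width: 0.823
grasp_force: 0.0
```

```bash
python3 - <<'E'
from h import *; from m import *
st=manip.state();im=manip.grab_frame('wrist');save('w1',im);np.save('w1.npy',im)
print(st['tool_pos'],st['gripper_width'],st['contact_force'])
c=cam('wrist',st)
print('expect',proj(c,(.444,.364,.029)),'tip',proj(c,st['tool_pos']))
for x in blobs(im,(18,40,150),(35,170,255),(0,0,640,480),800): print(x, onz(c,x[3][0],.029) if x[3] else '')
plan((.444,.364,.0145),1.571)
E
```

```text
[0.4437 0.3653 0.1418] 0.8228721660767075 [-0.2571  0.3321  0.4884]
expect [314.9128 230.6398] tip [317.0075 298.8456]
(array([315.652, 228.874]), [276, 190, 80, 78], np.int32(4905), ((315.6976318359375, 228.93377685546875), (77.85765075683594, 80.06271362304688), 92.57223510742188)) [0.4427 0.3646 0.029 ]
d [-0.0004 -0.0024  0.2545]  yaw 0.0007 (or -2.094)   now [0.4437 0.3652 0.1418] yang 1.572
```

View pics/w1.png

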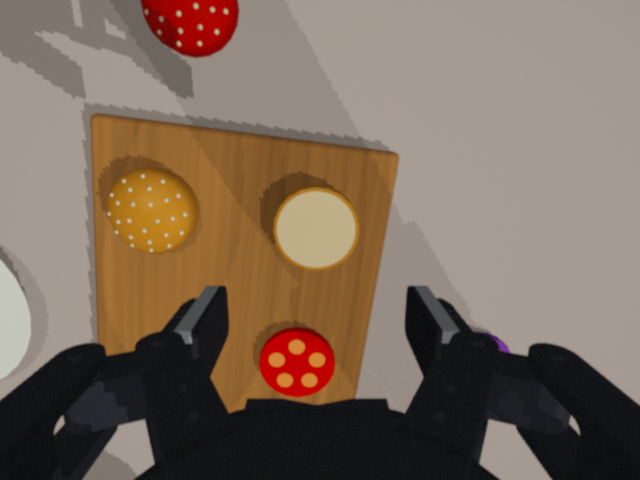

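Call:
send_rows([
  {"dx": 0.001, "dy": -0.001, "dz": 0.12, "claw": -0.65},
  {"dx": 0.001, "dy": -0.001, "dz": 0.2, "claw": -0.65},
  {"dx": 0.001, "dy": -0.001, "dz": 0.23, "claw": -0.65},
  {"dx": 0.001, "dy": -0.001, "dz": 0.254, "claw": -0.65},
  {"dx": 0.001, "dy": -0.001, "dz": 0.254, "claw": -0.65},
  {"dx": 0.001, "dy": -0.001, "dz": 0.254, "claw": 0.2},
  {"dx": 0.001, "dy": -0.001, "dz": 0.254, "claw": 0.2},
  {"dx": 0.001, "dy": -0.001, "dz": 0.254, "claw": 0.2},
  {"dx": 0.001, "dy": -0.001, "dz": 0.254, "claw": 0.2},
])

```text
invalid input
```

Call:
send_rows([
  {"dx": 0.001, "dy": -0.001, "dz": 0.12, "yaw": 0, "claw": -0.65},
  {"dx": 0.001, "dy": -0.001, "dz": 0.2, "yaw": 0, "claw": -0.65},
  {"dx": 0.001, "dy": -0.001, "dz": 0.23, "yaw": 0, "claw": -0.65},
  {"dx": 0.001, "dy": -0.001, "dz": 0.254, "yaw": 0, "claw": -0.65},
  {"dx": 0.001, "dy": -0.001, "dz": 0.254, "yaw": 0, "claw": -0.65},
  {"dx": 0.001, "dy": -0.001, "dz": 0.254, "yaw": 0, "claw": 0.2},
  {"dx": 0.001, "dy": -0.001, "dz": 0.254, "yaw": 0, "claw": 0.2},
  {"dx": 0.001, "dy": -0.001, "dz": 0.254, "yaw": 0, "claw": 0.2},
  {"dx": 0.001, "dy": -0.001, "dz": 0.254, "yaw": 0, "claw": 0.2},
])

```text
time: 2.45
tool_pos: [0.4453, 0.3649, 0.0166]
tool_rot: [0.002, 0.0, 1.0, 0.001]
contact_force: [-0.9, -0.3, 6.5]
gripper_width: 0.693
grasp_force: 64.9
```

Call:
send_rows([
  {"dx": 0, "dy": 0, "dz": -0.05, "yaw": 0, "claw": 0.2},
  {"dx": 0, "dy": 0, "dz": -0.15, "yaw": 0, "claw": 0.2},
  {"dx": 0, "dy": 0, "dz": -0.2, "yaw": 0, "claw": 0.2},
  {"dx": 0, "dy": 0, "dz": -0.2, "yaw": 0, "claw": 0.2},
  {"dx": 0, "dy": 0, "dz": -0.2, "yaw": 0, "claw": 0.2},
])

```text
time: 3.08
tool_pos: [0.4428, 0.3633, 0.1128]
tool_rot: [-0.001, 0.0, 1.0, -0.001]
contact_force: [-0.2, -0.2, -0.3]
gripper_width: 0.693
grasp_force: 64.4
```

```bash
python3 - <<'E'
from h import *; from m import *
st=manip.state();im=manip.grab_frame('wrist');save('w2',im)
print(st['tool_pos'],st['tool_rot'],st['gripper_width'],st['contact_force'],st['grasp_force'])
c=cam('wrist',st);M,p=axes(st)
for x in blobs(im,(18,40,150),(35,170,255),(0,0,640,480),800):
  if x[3]:
    print(x[3])
    for h in (0,.005,.01,.015): print(h,M.T@(onz(c,x[3][0],p[2]+h)-p), x[3][1][1]/c[0][0,0]*(c[1]@np.r_[p+[0,0,h],1])[2])
plan((.5137,.0605,.02),1.571)
E
```

```text
[0.4428 0.3633 0.1128] [-0.0009  0.0002  1.     -0.0006] 0.693158226922845 [-0.1975 -0.1852 -0.2736] 64.42204713821411
((307.09930419921875, 322.1004638671875), (97.55221557617188, 146.6458282470703), 113.42950439453125)
0 [-0.0108 -0.0042 -0.    ] 0.06139087389563503
0.005 [-0.0081 -0.0041 -0.005 ] 0.05948726362998129
0.01 [-0.0053 -0.0039 -0.01  ] 0.057583653364327546
0.015 [-0.0026 -0.0038 -0.015 ] 0.0556800430986738
d [-0.1432 -0.6048  0.185 ]  yaw -0.0003 (or 2.094)   now [0.4425 0.3631 0.1122] yang 1.5705
```

View pics/w2.png

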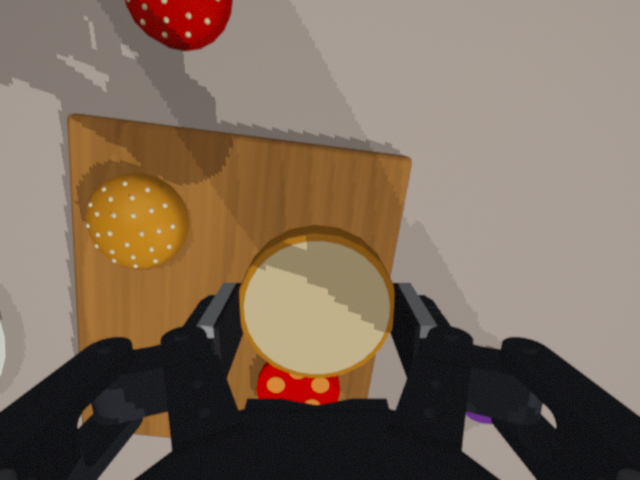

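Call:
send_rows([
  {"dx": -0.03, "dy": -0.12, "dz": 0, "yaw": 0, "claw": 0.2},
  {"dx": -0.06, "dy": -0.24, "dz": 0, "yaw": 0, "claw": 0.2},
  {"dx": -0.09, "dy": -0.36, "dz": 0, "yaw": 0, "claw": 0.2},
  {"dx": -0.12, "dy": -0.48, "dz": 0, "yaw": 0, "claw": 0.2},
  {"dx": -0.147, "dy": -0.604, "dz": 0, "yaw": 0, "claw": 0.2},
  {"dx": -0.147, "dy": -0.604, "dz": 0.05, "yaw": 0, "claw": 0.2},
  {"dx": -0.147, "dy": -0.604, "dz": 0.1, "yaw": 0, "claw": 0.2},
  {"dx": -0.147, "dy": -0.604, "dz": 0.164, "yaw": 0, "claw": 0.2},
  {"dx": -0.147, "dy": -0.604, "dz": 0.164, "yaw": 0, "claw": 0.2},
])

```text
time: 4.25
tool_pos: [0.5129, 0.0618, 0.0277]
tool_rot: [-0.005, 0.0, 1.0, 0.0]
contact_force: [-0.0, -0.1, 0.3]
gripper_width: 0.694
grasp_force: 64.5
```

```bash
python3 - <<'E'
from h import *
st=manip.state();print(st['tool_pos'],st['gripper_width'],st['contact_force'],st['grasp_force'])
plan((.516,.061,.009),1.571,st)
E
```

```text
[0.51294529 0.06178566 0.02773895] 0.6938303449619938 [-0.04794817 -0.08471292  0.27152783] 64.54421997070312
d [-0.0065 -0.0016  0.0374]  yaw -0.0005 (or 2.094)   now [0.5129 0.0618 0.0277] yang 1.5703
```

Call:
send_rows([
  {"dx": 0, "dy": 0, "dz": 0.01, "yaw": 0, "claw": 0.2},
  {"dx": 0, "dy": 0, "dz": 0.02, "yaw": 0, "claw": 0.2},
  {"dx": 0, "dy": 0, "dz": 0.03, "yaw": 0, "claw": 0.2},
  {"dx": 0, "dy": 0, "dz": 0.03, "yaw": 0, "claw": 0.2},
])

```text
time: 4.75
tool_pos: [0.5169, 0.0619, 0.0172]
tool_rot: [-0.0, 0.0, 1.0, -0.0]
contact_force: [0.8, -0.4, -0.2]
gripper_width: 0.69
grasp_force: 65.2
```

Call:
send_rows([
  {"dx": 0.001, "dy": -0.001, "dz": 0.008, "yaw": 0, "claw": 0.2},
  {"dx": 0.001, "dy": -0.001, "dz": 0.016, "yaw": 0, "claw": 0.2},
  {"dx": 0.001, "dy": -0.001, "dz": 0.016, "yaw": 0, "claw": 0.2},
  {"dx": 0.001, "dy": -0.001, "dz": 0.016, "yaw": 0, "claw": 0.2},
])

```text
time: 5.25
tool_pos: [0.5165, 0.0613, 0.0093]
tool_rot: [-0.0, 0.0, 1.0, -0.0]
contact_force: [-0.2, 0.7, -0.5]
gripper_width: 0.691
grasp_force: 65.2
```

Call:
send_rows([
  {"dx": 0.001, "dy": 0, "dz": 0.003, "yaw": 0, "claw": 0.2},
  {"dx": 0.001, "dy": 0, "dz": 0.005, "yaw": 0, "claw": 0.2},
  {"dx": 0.001, "dy": 0, "dz": 0.005, "yaw": 0, "claw": 0.2},
])

```text
time: 5.62
tool_pos: [0.516, 0.0613, 0.0068]
tool_rot: [-0.0, 0.0, 1.0, 0.0]
contact_force: [0.2, -0.3, -0.9]
gripper_width: 0.694
grasp_force: 65.5
```

Call:
send_rows([
  {"dx": 0, "dy": 0, "dz": 0.003, "yaw": 0, "claw": 0.2},
  {"dx": 0, "dy": 0, "dz": 0.003, "yaw": 0, "claw": 0.2},
])

```text
time: 5.88
tool_pos: [0.5165, 0.0613, 0.0066]
tool_rot: [-0.0, 0.0, 1.0, 0.0]
contact_force: [-4.2, -0.5, 7.3]
gripper_width: 0.693
grasp_force: 66.6
```

Call:
send_rows([
  {"dx": 0, "dy": 0, "dz": 0, "yaw": 0, "claw": -0.6},
  {"dx": 0, "dy": 0, "dz": 0, "yaw": 0, "claw": -0.65},
  {"dx": 0, "dy": 0, "dz": 0, "yaw": 0, "claw": -0.65},
  {"dx": 0, "dy": 0, "dz": -0.02, "yaw": 0, "claw": -0.65},
  {"dx": 0, "dy": 0, "dz": -0.1, "yaw": 0, "claw": -0.65},
  {"dx": 0, "dy": 0, "dz": -0.2, "yaw": 0, "claw": -0.65},
  {"dx": 0, "dy": 0, "dz": -0.28, "yaw": 0, "claw": -0.65},
  {"dx": 0, "dy": 0, "dz": -0.28, "yaw": 0, "claw": -0.65},
  {"dx": 0, "dy": 0, "dz": -0.28, "yaw": 0, "claw": -0.65},
  {"dx": 0, "dy": 0, "dz": -0.28, "yaw": 0, "claw": -0.65},
])

```text
time: 7.12
tool_pos: [0.5148, 0.0613, 0.1434]
tool_rot: [-0.002, 0.0, 1.0, 0.0]
contact_force: [0.3, -1.1, -0.4]
gripper_width: 0.822
grasp_force: 0.0
```

```bash
python3 - <<'E'
from h import *; from m import *
st=manip.state();im=manip.grab_frame('wrist');save('w3',im);t=manip.grab_frame('top');np.save('top1.npy',t)
print(st['tool_pos'],st['tool_rot'])
c=cam('wrist',st)
for x in blobs(im,(18,50,100),(35,170,255),(0,0,640,480),800):
  if x[3]: print(x[0],x[3],onz(c,x[3][0],.019))
for x in blobs(im,(0,0,190),(180,45,255),(0,0,640,480),1500):
  if x[3]: print('white',x[1],x[3],onz(c,x[3][0],.014))
# handle top: fit
K,E=cam('top')
for uv in [(448.5,234.5),(454,279)]: print(onz((K,E),uv,.052))
E
```

```text
[0.5148 0.0613 0.1434] [-0.0017  0.0002  1.      0.    ]
[316.2346 226.5166] ((316.09185791015625, 224.9108123779297), (78.88646697998047, 83.34619903564453), 120.62086486816406) [0.5133 0.0608 0.019 ]
[ 0.5605 -0.3073  0.052 ]
[ 0.4406 -0.3234  0.052 ]
```

View pics/w3.png

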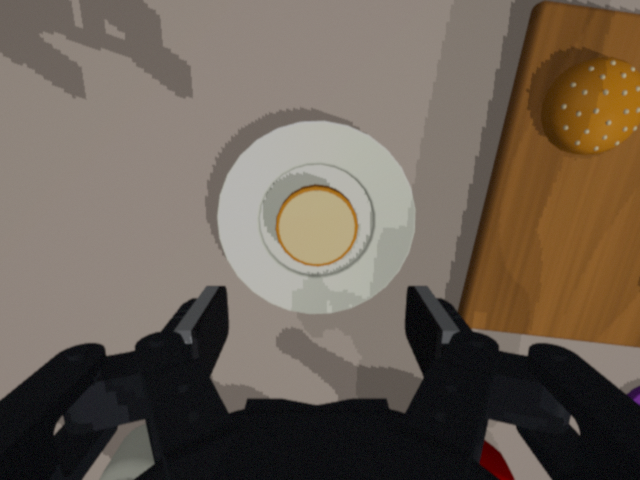

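Call:
send_rows([
  {"dx": 0.005, "dy": -0.12, "dz": -0.03, "yaw": -0.04, "claw": 0.37},
  {"dx": 0.01, "dy": -0.24, "dz": -0.05, "yaw": -0.089, "claw": 0.37},
  {"dx": 0.015, "dy": -0.36, "dz": -0.05, "yaw": -0.089, "claw": 0.37},
  {"dx": 0.02, "dy": -0.48, "dz": -0.05, "yaw": -0.089, "claw": 0.37},
  {"dx": 0.025, "dy": -0.6, "dz": -0.05, "yaw": -0.089, "claw": 0.37},
  {"dx": 0.029, "dy": -0.7, "dz": -0.05, "yaw": -0.089, "claw": 0.37},
  {"dx": 0.029, "dy": -0.753, "dz": -0.05, "yaw": -0.089, "claw": 0.37},
  {"dx": 0.029, "dy": -0.753, "dz": -0.05, "yaw": -0.089, "claw": 0.37},
  {"dx": 0.029, "dy": -0.753, "dz": -0.05, "yaw": -0.089, "claw": 0.37},
  {"dx": 0.029, "dy": -0.753, "dz": -0.05, "yaw": -0.089, "claw": 0.37},
])

```text
time: 8.48
tool_pos: [0.5017, -0.3137, 0.1702]
tool_rot: [-0.0, -0.067, 0.998, 0.0]
contact_force: [0.1, -0.4, -0.3]
gripper_width: 0.316
grasp_force: 0.0
```

```bash
python3 - <<'E'
from h import *; from m import *
st=manip.state();im=manip.grab_frame('wrist');save('w4',im)
print(st['tool_pos'],st['tool_rot'])
c=cam('wrist',st)
print('handle ends expected',proj(c,[ 0.5605,-0.3073,0.052 ]),proj(c,[0.4406,-0.3234,.052]))
v=cv2.cvtColor(im,cv2.COLOR_RGB2HSV)[...,2];np.save('w4.npy',im)
q={'tool_pos':[0.5148,0.0613,0.1434],'tool_rot':[-.0017,.0002,1,0]};c3=cam('wrist',q)
print('plate',onz(c3,(316.5,217),.014),'bun',onz(c3,(316.8,225.6),.019))
E
```

```text
[ 0.5017 -0.3137  0.1702] [-0.0001 -0.0675  0.9977  0.0003]
handle ends expected [314.5175 303.215 ] [314.6049 140.6692]
plate [0.5083 0.0611 0.014 ] bun [0.5138 0.0614 0.019 ]
```

View pics/w4.png

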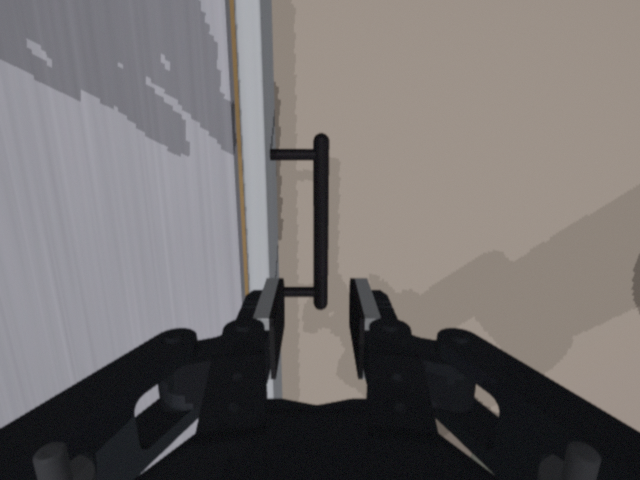

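Call:
send_rows([
  {"dx": 0, "dy": 0.006, "dz": 0.05, "yaw": 0, "claw": 0.37},
  {"dx": 0, "dy": 0.006, "dz": 0.13, "yaw": 0, "claw": 0.37},
  {"dx": 0, "dy": 0.006, "dz": 0.17, "yaw": 0, "claw": 0.37},
  {"dx": 0, "dy": 0.006, "dz": 0.2, "yaw": 0, "claw": 0.37},
  {"dx": 0, "dy": 0.006, "dz": 0.235, "yaw": 0, "claw": 0.37},
  {"dx": 0, "dy": 0.006, "dz": 0.274, "yaw": 0, "claw": 0.37},
  {"dx": 0, "dy": 0.006, "dz": 0.274, "yaw": 0, "claw": 0.37},
])

```text
time: 9.4
tool_pos: [0.5027, -0.3146, 0.0359]
tool_rot: [0.001, -0.067, 0.998, -0.002]
contact_force: [-3.0, -2.2, 10.5]
gripper_width: 0.314
grasp_force: 3.8
```

```bash
python3 - <<'E'
from h import *; from m import *
t=np.load('top1.npy')
for x in blobs(t,(0,0,205),(180,40,255),(280,210,350,290),300): print('plate',x[1],x[3],onz(ct,x[3][0],.014))
for x in blobs(t,(18,50,150),(35,170,255),(290,225,340,275),100): print('bun',x[0],x[3],onz(ct,x[0],.019))
save('top1c',cv2.resize(t[200:300,260:370],(660,600),interpolation=cv2.INTER_CUBIC))
E
```

```text
plate [286, 255, 37, 28] ((302.9040832519531, 267.475341796875), (28.36823844909668, 42.59426498413086), 94.09441375732422) [0.4615 0.0868 0.014 ]
```

View pics/top1c.png

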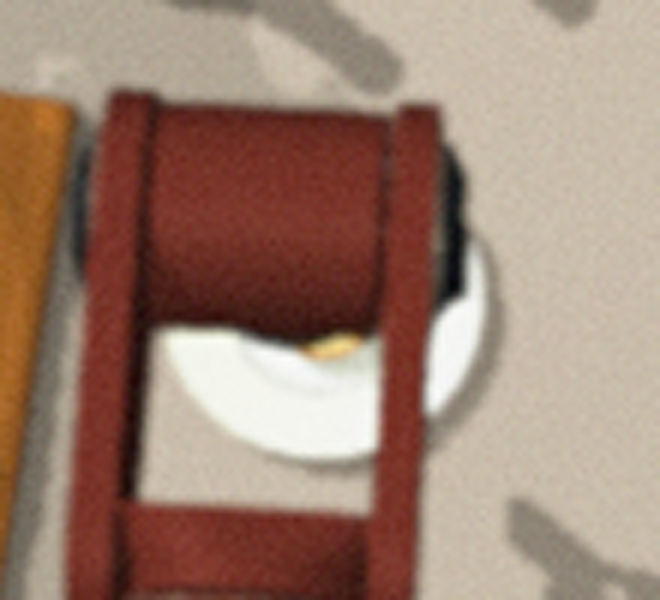

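Call:
send_rows([
  {"dx": 0, "dy": 0, "dz": 0, "yaw": 0, "claw": 0.6},
  {"dx": 0, "dy": 0, "dz": 0, "yaw": 0, "claw": 1},
  {"dx": 0, "dy": 0, "dz": 0, "yaw": 0, "claw": 1},
  {"dx": 0, "dy": 0, "dz": 0, "yaw": 0, "claw": 1},
])

```text
time: 9.9
tool_pos: [0.5012, -0.3125, 0.0334]
tool_rot: [0.0, -0.067, 0.998, -0.0]
contact_force: [0.9, -0.9, 2.1]
gripper_width: 0.105
grasp_force: 58.4
```

Call:
send_rows([
  {"dx": 0, "dy": 0.02, "dz": 0, "yaw": 0, "claw": 1},
  {"dx": 0, "dy": 0.06, "dz": 0, "yaw": 0, "claw": 1},
  {"dx": 0, "dy": 0.1, "dz": 0, "yaw": 0, "claw": 1},
  {"dx": 0, "dy": 0.14, "dz": 0, "yaw": 0, "claw": 1},
  {"dx": 0, "dy": 0.18, "dz": 0, "yaw": 0, "claw": 1},
  {"dx": 0, "dy": 0.22, "dz": 0, "yaw": 0, "claw": 1},
  {"dx": 0, "dy": 0.26, "dz": 0, "yaw": 0, "claw": 1},
  {"dx": 0, "dy": 0.3, "dz": 0, "yaw": 0, "claw": 1},
  {"dx": 0, "dy": 0.33, "dz": 0, "yaw": 0, "claw": 1},
  {"dx": 0, "dy": 0.334, "dz": 0, "yaw": 0, "claw": 1},
  {"dx": 0, "dy": 0.334, "dz": 0, "yaw": 0, "claw": 1},
])

```text
time: 11.28
tool_pos: [0.4789, -0.1464, 0.0334]
tool_rot: [-0.0, -0.067, 0.998, 0.0]
contact_force: [2.0, 0.8, 3.3]
gripper_width: 0.103
grasp_force: 59.8
```

Call:
send_rows([
  {"dx": 0, "dy": 0, "dz": 0, "yaw": 0, "claw": 0.37},
  {"dx": 0, "dy": 0, "dz": 0, "yaw": 0, "claw": 0.37},
  {"dx": 0, "dy": 0, "dz": 0, "yaw": 0, "claw": 0.37},
  {"dx": 0, "dy": 0, "dz": -0.06, "yaw": 0, "claw": 0.37},
  {"dx": 0, "dy": 0, "dz": -0.15, "yaw": 0, "claw": 0.37},
  {"dx": 0, "dy": 0, "dz": -0.25, "yaw": 0, "claw": 0.37},
  {"dx": 0, "dy": -0.1, "dz": -0.3, "yaw": 0, "claw": -0.65},
  {"dx": 0, "dy": -0.23, "dz": -0.3, "yaw": 0, "claw": -0.65},
  {"dx": 0, "dy": -0.23, "dz": -0.3, "yaw": 0, "claw": -0.65},
  {"dx": 0, "dy": -0.23, "dz": -0.3, "yaw": 0, "claw": -0.65},
  {"dx": 0, "dy": -0.23, "dz": -0.3, "yaw": 0, "claw": -0.65},
])

```text
time: 12.65
tool_pos: [0.4937, -0.2595, 0.1826]
tool_rot: [-0.0, -0.067, 0.998, 0.0]
contact_force: [0.1, 0.5, -0.2]
gripper_width: 0.821
grasp_force: 0.0
```

```bash
python3 - <<'E'
from h import *; from m import *
st=manip.state();im=manip.grab_frame('wrist');t=manip.grab_frame('top');s=manip.grab_frame('scene')
save('v5',np.hstack([cv2.resize(im,(400,300)),cv2.resize(t,(400,300))]))
for n,i in zip('wts',(im,t,s)): np.save(n+'5.npy',i)
print(st['tool_pos'],st['tool_rot'])
c=cam('wrist',st)
for p in [(.494,-.261,.034),(.586,-.249,.034),(.402,-.274,.034)]: print(proj(c,p),proj(ct,p),im[tuple(np.clip(proj(c,p)[::-1].astype(int),0,479))],t[tuple(proj(ct,p)[::-1].astype(int))])
for x in blobs(t,(0,0,205),(180,40,255),(280,210,350,290),300): print('plate',x[1],x[3],onz(ct,x[3][0],.014))
for x in blobs(t,(18,50,150),(35,170,255),(290,225,340,275),100): print('bun',x[0],x[3],onz(ct,x[0],.019))
E
```

```text
[ 0.4937 -0.2595  0.1826] [-0.0005 -0.0671  0.9977  0.0005]
[314.6542 219.2834] [429.919  258.8376] [36 18  6] [95 41 31]
[314.2812 323.2652] [425.9915 225.2505] [174 146 101] [229 191 123]
[313.7519  96.6211] [434.2518 292.7523] [98 55 29] [117  47  38]
plate [280, 210, 64, 66] ((308.2717590332031, 237.2087860107422), (74.28711700439453, 81.59773254394531), 31.420310974121094) [0.5461 0.0745 0.014 ]
bun [313.275 248.38 ] ((313.2862243652344, 248.3564453125), (21.91809844970703, 22.9045467376709), 126.23055267333984) [0.515  0.0594 0.019 ]
```

View pics/v5.png

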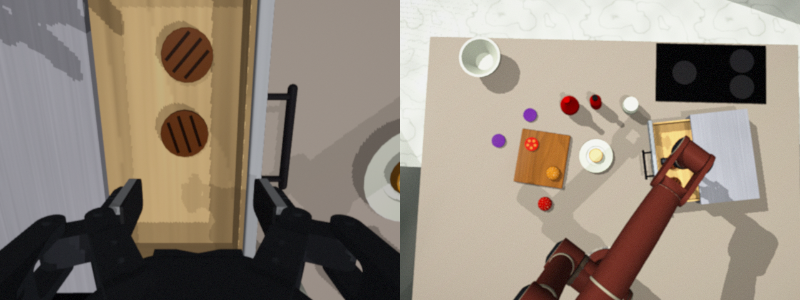

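```bash
cat >> h.py <<'E'
def disc(im,c,uv,z,lo,hi,win=60,refill=9):
    """disc centre on plane z: colour mask near uv, hull points cast on the plane, circle by minEnclosingCircle"""
    hsv=cv2.cvtColor(im,cv2.COLOR_RGB2HSV);m=cv2.inRange(hsv,np.array(lo),np.array(hi));k=np.zeros_like(m)
    u,v=map(int,uv);sl=(slice(max(v-win,0),v+win),slice(max(u-win,0),u+win));k[sl]=m[sl]
    k=cv2.morphologyEx(cv2.morphologyEx(k,cv2.MORPH_CLOSE,np.ones((refill,refill))),cv2.MORPH_OPEN,np.ones((7,7)))
    n,l,s,_=cv2.connectedComponentsWithStats(k);i=1+np.argmax(s[1:,4])
    cc=max(cv2.findContours((l==i).astype(np.uint8),0,1)[0],key=cv2.contourArea).reshape(-1,2)
    P=np.array([onz(c,q,z)[:2] for q in cc])
    A=np.c_[2*P,np.ones(len(P))];x=np.linalg.lstsq(A,(P**2).sum(1),rcond=None)[0]
    r=np.sqrt(x[2]+x[0]**2+x[1]**2);res=np.abs(np.hypot(*(P-x[:2]).T)-r)
    (e,er)=cv2.minEnclosingCircle(P.astype(np.float32))
    return np.round(x[:2],4),round(float(r),4),'maxres',round(float(res.max()),4),'minenc',np.round(e,4),round(er,4),s[i,:4].tolist()
E
python3 - <<'E'
from h import *; from m import *
im=np.load('w5.npy');t=np.load('t5.npy')
st={'tool_pos':[0.4937,-0.2595,0.1826],'tool_rot':[-0.0005,-0.0671,0.9977,0.0005]};c=cam('wrist',st)
hsv=cv2.cvtColor(im,cv2.COLOR_RGB2HSV)
for p in [(294,213),(270,213),(299,86),(320,150),(312,250)]: print(hsv[p[1],p[0]])
for uv in [(294,213),(299,86)]: print(disc(im,c,uv,.034,(0,150,0),(14,255,170)))
h3=np.load('w1.npy')
# stereo height check of patties from top view
ht=cv2.cvtColor(t,cv2.COLOR_RGB2HSV)
for z in (.034,): print([proj(ct,(*disc(im,c,uv,z,(0,150,0),(14,255,170))[0],z)) for uv in [(294,213),(299,86)]])
E
```

```text
[  8 157  26]
[ 12 203  89]
[ 11 153  40]
[ 19 104 189]
[ 19 104 186]
(array([ 0.4918, -0.2773]), 0.0297, 'maxres', 0.0007, 'minenc', array([ 0.4919, -0.2771]), 0.0304, [258, 177, 74, 73])
(array([ 0.398 , -0.2856]), 0.0298, 'maxres', 0.0006, 'minenc', array([ 0.398 , -0.2855]), 0.0304, [258, 44, 82, 88])
[array([435.8811, 259.801 ]), array([438.5044, 294.3454])]
```

Call:
send_rows([
  {"dx": 0.008, "dy": -0.034, "dz": 0.05, "yaw": 0, "claw": -0.65},
  {"dx": 0.008, "dy": -0.034, "dz": 0.105, "yaw": 0, "claw": -0.65},
  {"dx": 0.008, "dy": -0.034, "dz": 0.105, "yaw": 0, "claw": -0.65},
  {"dx": 0.008, "dy": -0.034, "dz": 0.105, "yaw": 0, "claw": -0.65},
  {"dx": 0.008, "dy": -0.034, "dz": 0.105, "yaw": 0, "claw": -0.65},
])

```text
time: 13.42
tool_pos: [0.4933, -0.2784, 0.1326]
tool_rot: [0.001, -0.067, 0.998, -0.001]
contact_force: [-0.7, -0.2, 0.8]
gripper_width: 0.825
grasp_force: 0.0
```

```bash
python3 - <<'E'
from h import *; from m import *
st=manip.state();im=manip.grab_frame('wrist');np.save('w6.npy',im);c=cam('wrist',st)
print(st['tool_pos'])
st5={'tool_pos':[0.4937,-0.2595,0.1826],'tool_rot':[-0.0005,-0.0671,0.9977,0.0005]};c5=cam('wrist',st5);i5=np.load('w5.npy')
u=proj(c,(.4918,-.2772,.034));print(u)
for z in (.029,.034,.039): print(z,disc(im,c,u,z,(0,150,0),(14,255,170),70)[:3],disc(i5,c5,(294,213),z,(0,150,0),(14,255,170))[:2])
plan((.4918,-.2772,.0245),None,st)
E
```

```text
[ 0.4933 -0.2784  0.1326]
[319.1163 233.5421]
0.029 (array([ 0.4931, -0.2773]), 0.0306, 'maxres') (array([ 0.4929, -0.2775]), 0.0302)
0.034 (array([ 0.4918, -0.2775]), 0.03, 'maxres') (array([ 0.4918, -0.2773]), 0.0297)
0.039 (array([ 0.4904, -0.2777]), 0.0294, 'maxres') (array([ 0.4907, -0.2772]), 0.0292)
d [0.0031 0.0032 0.2162]    now [ 0.4933 -0.2784  0.1326] yang 1.7045
```

Call:
send_rows([
  {"dx": 0.003, "dy": 0.002, "dz": 0.1, "yaw": 0, "claw": -0.65},
  {"dx": 0.003, "dy": 0.002, "dz": 0.16, "yaw": 0, "claw": -0.65},
  {"dx": 0.003, "dy": 0.002, "dz": 0.19, "yaw": 0, "claw": -0.65},
  {"dx": 0.003, "dy": 0.002, "dz": 0.213, "yaw": 0, "claw": -0.65},
  {"dx": 0.003, "dy": 0.002, "dz": 0.213, "yaw": 0, "claw": -0.65},
  {"dx": 0.003, "dy": 0.002, "dz": 0.213, "yaw": 0, "claw": -0.65},
])

```text
time: 14.22
tool_pos: [0.4917, -0.2779, 0.0256]
tool_rot: [0.001, -0.067, 0.998, -0.001]
contact_force: [-0.3, -0.7, -0.4]
gripper_width: 0.826
grasp_force: 0.0
```

Call:
send_rows([
  {"dx": 0, "dy": 0, "dz": 0, "yaw": 0, "claw": 0.2},
  {"dx": 0, "dy": 0, "dz": 0, "yaw": 0, "claw": 0.2},
  {"dx": 0, "dy": 0, "dz": 0, "yaw": 0, "claw": 0.2},
  {"dx": 0, "dy": 0, "dz": 0, "yaw": 0, "claw": 0.2},
])

```text
time: 14.72
tool_pos: [0.492, -0.2784, 0.0267]
tool_rot: [0.001, -0.067, 0.998, -0.001]
contact_force: [-1.3, 0.9, 5.3]
gripper_width: 0.68
grasp_force: 62.6
```

Call:
send_rows([
  {"dx": 0, "dy": 0, "dz": -0.05, "yaw": 0, "claw": 0.2},
  {"dx": 0, "dy": 0, "dz": -0.15, "yaw": 0, "claw": 0.2},
  {"dx": 0, "dy": 0, "dz": -0.22, "yaw": 0, "claw": 0.2},
  {"dx": -0.02, "dy": 0.1, "dz": -0.22, "yaw": 0, "claw": 0.2},
  {"dx": -0.04, "dy": 0.2, "dz": -0.22, "yaw": 0, "claw": 0.2},
  {"dx": -0.06, "dy": 0.3, "dz": -0.22, "yaw": 0, "claw": 0.2},
  {"dx": -0.08, "dy": 0.4, "dz": -0.22, "yaw": 0, "claw": 0.2},
  {"dx": -0.1, "dy": 0.5, "dz": -0.22, "yaw": 0, "claw": 0.2},
  {"dx": -0.12, "dy": 0.6, "dz": -0.22, "yaw": 0, "claw": 0.2},
  {"dx": -0.135, "dy": 0.666, "dz": -0.2, "yaw": 0, "claw": 0.2},
  {"dx": -0.135, "dy": 0.666, "dz": -0.12, "yaw": 0, "claw": 0.2},
  {"dx": -0.135, "dy": 0.666, "dz": -0.06, "yaw": 0, "claw": 0.2},
  {"dx": -0.135, "dy": 0.666, "dz": -0.025, "yaw": 0, "claw": 0.2},
  {"dx": -0.135, "dy": 0.666, "dz": -0.025, "yaw": 0, "claw": 0.2},
  {"dx": -0.135, "dy": 0.666, "dz": -0.025, "yaw": 0, "claw": 0.2},
])

```text
time: 16.6
tool_pos: [0.5147, 0.0616, 0.0383]
tool_rot: [0.001, -0.066, 0.998, -0.0]
contact_force: [0.7, 0.6, 0.0]
gripper_width: 0.669
grasp_force: 64.2
```

```bash
cat > g.py <<'E'
import sys
from h import *
st=manip.state();print(st['tool_pos'],st['gripper_width'],st['contact_force'],st['grasp_force']);plan([float(v) for v in sys.argv[1:4]],None,st)
E
python3 g.py .5142 .0608 .0237
```

```text
[0.51468816 0.06157135 0.03829047] 0.6694751148804614 [0.72598545 0.56531533 0.02230512] 64.1744327545166
d [ 0.0012 -0.0014  0.0292]    now [0.5147 0.0616 0.0383] yang 1.7037
```

```bash
cat > held.py <<'E'
import sys
from h import *
st=manip.state();im=manip.grab_frame('wrist');np.save('wh.npy',im);c=cam('wrist',st);M,p=axes(st)
lo,hi={'patty':((0,130,0),(14,255,170)),'tom':((0,170,60),(12,255,255)),'top':((9,150,60),(24,255,255))}[sys.argv[1]]
hz=float(sys.argv[2]) # top face above TCP
u=proj(c,p+[0,0,hz]);r=disc(im,c,u,p[2]+hz,lo,hi,90);print(u,r,'tool offset',M.T@(np.r_[r[0],p[2]+hz]-p))
save('wh',im)
E
python3 held.py patty .0073
```

```text
[316.88681624 306.85002578] (array([0.5141, 0.0613]), 0.0303, 'maxres', 0.0018, 'minenc', array([0.5139, 0.0622]), 0.0317, [243, 230, 148, 143]) tool offset [ 0.00060092 -0.00019389 -0.00730143]
```

View pics/wh.png

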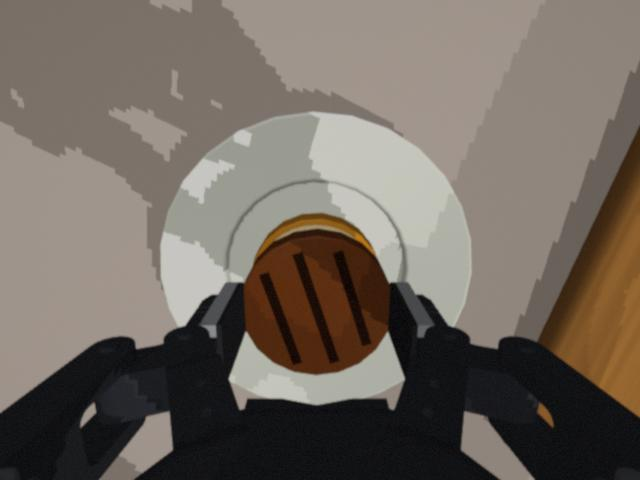

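The view shows the held patty at (317,303), centred between the pads over the bun on the plate. I'll lower it.

Call:
send_rows([
  {"dx": 0.001, "dy": -0.001, "dz": 0.012, "yaw": 0, "claw": 0.2},
  {"dx": 0.001, "dy": -0.001, "dz": 0.022, "yaw": 0, "claw": 0.2},
  {"dx": 0.001, "dy": -0.001, "dz": 0.025, "yaw": 0, "claw": 0.2},
  {"dx": 0.001, "dy": -0.001, "dz": 0.025, "yaw": 0, "claw": 0.2},
])

```text
time: 17.15
tool_pos: [0.5129, 0.0612, 0.0241]
tool_rot: [-0.0, -0.067, 0.998, 0.0]
contact_force: [0.1, 0.4, -0.4]
gripper_width: 0.673
grasp_force: 64.2
```

Call:
send_rows([
  {"dx": -0.002, "dy": 0, "dz": 0.002, "yaw": 0, "claw": 0.2},
  {"dx": -0.002, "dy": 0, "dz": 0.003, "yaw": 0, "claw": 0.2},
])

```text
time: 17.4
tool_pos: [0.5145, 0.0613, 0.0238]
tool_rot: [0.0, -0.067, 0.998, -0.0]
contact_force: [-4.0, 0.0, 7.8]
gripper_width: 0.676
grasp_force: 65.6
```

Call:
send_rows([
  {"dx": 0, "dy": 0, "dz": 0, "yaw": 0, "claw": -0.65},
  {"dx": 0, "dy": 0, "dz": 0, "yaw": 0, "claw": -0.65},
  {"dx": 0, "dy": 0, "dz": 0, "yaw": 0, "claw": -0.65},
  {"dx": 0, "dy": 0, "dz": -0.03, "yaw": 0, "claw": -0.65},
  {"dx": 0, "dy": 0, "dz": -0.12, "yaw": 0, "claw": -0.65},
  {"dx": 0, "dy": 0, "dz": -0.23, "yaw": 0, "claw": -0.65},
  {"dx": 0, "dy": 0, "dz": -0.23, "yaw": 0, "claw": -0.65},
  {"dx": 0, "dy": 0, "dz": -0.23, "yaw": 0, "claw": -0.65},
  {"dx": 0, "dy": 0, "dz": -0.23, "yaw": 0, "claw": -0.65},
])

```text
time: 18.52
tool_pos: [0.5128, 0.0613, 0.1361]
tool_rot: [-0.002, -0.067, 0.998, 0.0]
contact_force: [-0.9, -0.6, -0.1]
gripper_width: 0.827
grasp_force: 0.0
```

```bash
python3 - <<'E'
from h import *
st=manip.state();im=manip.grab_frame('wrist');save('w7',im);c=cam('wrist',st);print(st['tool_pos'])
u=proj(c,(.5142,.061,.031));print(u,disc(im,c,u,.031,(0,130,0),(14,255,170),70))
plan((.398,-.2856,.135),None,st)
E
```

```text
[0.51282739 0.0613374  0.13611839]
[315.91674168 235.4989255 ] (array([0.5143, 0.0611]), 0.0299, 'maxres', 0.0013, 'minenc', array([0.5142, 0.0609]), 0.031, [274, 192, 85, 85])
d [ 0.3197 -0.6573  0.0029]    now [0.5128 0.0613 0.1361] yang 1.7039
```

Call:
send_rows([
  {"dx": 0.05, "dy": -0.11, "dz": -0.03, "yaw": 0, "claw": -0.65},
  {"dx": 0.1, "dy": -0.22, "dz": -0.03, "yaw": 0, "claw": -0.65},
  {"dx": 0.15, "dy": -0.33, "dz": -0.03, "yaw": 0, "claw": -0.65},
  {"dx": 0.2, "dy": -0.44, "dz": -0.03, "yaw": 0, "claw": -0.65},
  {"dx": 0.25, "dy": -0.54, "dz": -0.03, "yaw": 0, "claw": -0.65},
  {"dx": 0.3, "dy": -0.62, "dz": 0, "yaw": 0, "claw": -0.65},
  {"dx": 0.319, "dy": -0.657, "dz": 0, "yaw": 0, "claw": -0.65},
  {"dx": 0.319, "dy": -0.657, "dz": 0, "yaw": 0, "claw": -0.65},
  {"dx": 0.319, "dy": -0.657, "dz": 0, "yaw": 0, "claw": -0.65},
  {"dx": 0.319, "dy": -0.657, "dz": 0, "yaw": 0, "claw": -0.65},
])

```text
time: 19.82
tool_pos: [0.3999, -0.2845, 0.1376]
tool_rot: [-0.0, -0.067, 0.998, 0.0]
contact_force: [0.9, -0.5, 0.1]
gripper_width: 0.824
grasp_force: 0.0
```

```bash
python3 - <<'E'
from h import *
st=manip.state();im=manip.grab_frame('wrist');save('w8',im);c=cam('wrist',st);print(st['tool_pos'])
u=proj(c,(.398,-.2856,.034));r=disc(im,c,u,.034,(0,130,0),(14,255,170),70);print(u,r)
plan((*r[0],.0245),None,st)
E
```

```text
[ 0.39994101 -0.28448799  0.13763566]
[315.45998542 230.87483827] (array([ 0.3973, -0.286 ]), 0.0301, 'maxres', 0.0009, 'minenc', array([ 0.3973, -0.2862]), 0.0309, [272, 186, 88, 86])
d [ 0.0056 -0.0024  0.2263]    now [ 0.3999 -0.2845  0.1376] yang 1.7055
```

Call:
send_rows([
  {"dx": 0.005, "dy": -0.002, "dz": 0.1, "yaw": 0, "claw": -0.65},
  {"dx": 0.005, "dy": -0.002, "dz": 0.16, "yaw": 0, "claw": -0.65},
  {"dx": 0.005, "dy": -0.002, "dz": 0.2, "yaw": 0, "claw": -0.65},
  {"dx": 0.005, "dy": -0.002, "dz": 0.222, "yaw": 0, "claw": -0.65},
  {"dx": 0.005, "dy": -0.002, "dz": 0.222, "yaw": 0, "claw": -0.65},
  {"dx": 0.005, "dy": -0.002, "dz": 0.222, "yaw": 0, "claw": -0.65},
])

```text
time: 20.62
tool_pos: [0.398, -0.2873, 0.0279]
tool_rot: [0.001, -0.067, 0.998, -0.001]
contact_force: [0.7, 0.1, 0.1]
gripper_width: 0.826
grasp_force: 0.0
```

Call:
send_rows([
  {"dx": 0, "dy": 0, "dz": 0, "yaw": 0, "claw": 0.2},
  {"dx": 0, "dy": 0, "dz": 0, "yaw": 0, "claw": 0.2},
  {"dx": 0, "dy": 0, "dz": 0, "yaw": 0, "claw": 0.2},
  {"dx": 0, "dy": 0, "dz": 0, "yaw": 0, "claw": 0.2},
])

```text
time: 21.12
tool_pos: [0.3992, -0.291, 0.033]
tool_rot: [0.001, -0.067, 0.998, -0.004]
contact_force: [-9.2, 0.3, 23.7]
gripper_width: 0.398
grasp_force: 11.7
```

```bash
python3 g.py .5143 .0611 .05
```

```text
[ 0.39918789 -0.29096326  0.03302161] 0.39758642468422595 [-9.20575068  0.28809607 23.67928113] 11.686917897022795
d [-0.3226  0.6666 -0.0389]    now [ 0.3992 -0.291   0.033 ] yang 1.7052
```

Call:
send_rows([
  {"dx": 0, "dy": 0, "dz": -0.02, "yaw": 0, "claw": -0.65},
  {"dx": 0, "dy": 0, "dz": -0.05, "yaw": 0, "claw": -0.65},
  {"dx": 0, "dy": 0.008, "dz": -0.12, "yaw": 0, "claw": -0.65},
  {"dx": 0, "dy": 0.008, "dz": -0.21, "yaw": 0, "claw": -0.65},
  {"dx": 0, "dy": 0.008, "dz": -0.21, "yaw": 0, "claw": -0.65},
  {"dx": 0, "dy": 0.008, "dz": -0.21, "yaw": 0, "claw": -0.65},
  {"dx": 0, "dy": 0.008, "dz": -0.21, "yaw": 0, "claw": -0.65},
])

```text
time: 22.0
tool_pos: [0.3959, -0.282, 0.1302]
tool_rot: [-0.001, -0.067, 0.998, 0.001]
contact_force: [0.8, 0.9, -1.0]
gripper_width: 0.83
grasp_force: 0.0
```

```bash
python3 - <<'E'
from h import *
st=manip.state();im=manip.grab_frame('wrist');save('w9',im);c=cam('wrist',st);print(st['tool_pos'])
u=proj(c,(.397,-.286,.034));r=disc(im,c,u,.034,(0,130,0),(14,255,170),90);print(u,r)
plan((*r[0],.0195),None,st)
E
```

```text
[ 0.39586949 -0.28198442  0.13017679]
[310.229233   237.81997038] (array([ 0.3989, -0.2986]), 0.0302, 'maxres', 0.0009, 'minenc', array([ 0.3988, -0.2983]), 0.0309, [246, 193, 91, 88])
d [-0.002  -0.0343  0.2213]    now [ 0.3959 -0.282   0.1302] yang 1.704
```

Call:
send_rows([
  {"dx": -0.002, "dy": -0.034, "dz": 0.1, "yaw": 0, "claw": -0.65},
  {"dx": -0.002, "dy": -0.034, "dz": 0.16, "yaw": 0, "claw": -0.65},
  {"dx": -0.002, "dy": -0.034, "dz": 0.2, "yaw": 0, "claw": -0.65},
  {"dx": -0.002, "dy": -0.034, "dz": 0.22, "yaw": 0, "claw": -0.65},
  {"dx": -0.002, "dy": -0.034, "dz": 0.22, "yaw": 0, "claw": -0.65},
  {"dx": -0.002, "dy": -0.034, "dz": 0.22, "yaw": 0, "claw": -0.65},
])

```text
time: 22.8
tool_pos: [0.4005, -0.3, 0.0227]
tool_rot: [0.0, -0.067, 0.998, -0.001]
contact_force: [-0.2, 0.7, 0.4]
gripper_width: 0.823
grasp_force: 0.0
```

Still a bit high, so I'll go lower before closing.

Call:
send_rows([
  {"dx": 0.003, "dy": 0.002, "dz": 0.005, "yaw": 0, "claw": -0.65},
  {"dx": 0.003, "dy": 0.002, "dz": 0.005, "yaw": 0, "claw": -0.65},
  {"dx": 0.003, "dy": 0.002, "dz": 0.005, "yaw": 0, "claw": -0.65},
])

```text
time: 23.18
tool_pos: [0.3984, -0.2988, 0.0196]
tool_rot: [0.0, -0.067, 0.998, -0.0]
contact_force: [-0.1, 0.1, 0.5]
gripper_width: 0.829
grasp_force: 0.0
```

Call:
send_rows([
  {"dx": 0, "dy": 0, "dz": 0, "yaw": 0, "claw": 0.2},
  {"dx": 0, "dy": 0, "dz": 0, "yaw": 0, "claw": 0.2},
  {"dx": 0, "dy": 0, "dz": 0, "yaw": 0, "claw": 0.2},
  {"dx": 0, "dy": 0, "dz": 0, "yaw": 0, "claw": 0.2},
])

```text
time: 23.68
tool_pos: [0.3989, -0.2994, 0.0203]
tool_rot: [0.001, -0.067, 0.998, -0.001]
contact_force: [-1.5, 0.5, 5.3]
gripper_width: 0.694
grasp_force: 65.0
```

```bash
python3 g.py .5143 .0611 .05
```

```text
[ 0.39893477 -0.29944386  0.0202673 ] 0.6943674298458964 [-1.48730065  0.4682183   5.26000206] 64.98494625091553
d [-0.3245  0.684  -0.0601]    now [ 0.3989 -0.2994  0.0203] yang 1.704
```

Call:
send_rows([
  {"dx": 0, "dy": 0, "dz": -0.05, "yaw": 0, "claw": 0.2},
  {"dx": 0, "dy": 0, "dz": -0.15, "yaw": 0, "claw": 0.2},
  {"dx": 0, "dy": 0, "dz": -0.22, "yaw": 0, "claw": 0.2},
  {"dx": -0.05, "dy": 0.1, "dz": -0.22, "yaw": 0, "claw": 0.2},
  {"dx": -0.1, "dy": 0.2, "dz": -0.22, "yaw": 0, "claw": 0.2},
  {"dx": -0.15, "dy": 0.3, "dz": -0.22, "yaw": 0, "claw": 0.2},
  {"dx": -0.2, "dy": 0.4, "dz": -0.22, "yaw": 0, "claw": 0.2},
  {"dx": -0.25, "dy": 0.5, "dz": -0.22, "yaw": 0, "claw": 0.2},
  {"dx": -0.29, "dy": 0.6, "dz": -0.22, "yaw": 0, "claw": 0.2},
  {"dx": -0.324, "dy": 0.684, "dz": -0.22, "yaw": 0, "claw": 0.2},
  {"dx": -0.324, "dy": 0.684, "dz": -0.14, "yaw": 0, "claw": 0.2},
  {"dx": -0.324, "dy": 0.684, "dz": -0.08, "yaw": 0, "claw": 0.2},
  {"dx": -0.324, "dy": 0.684, "dz": -0.045, "yaw": 0, "claw": 0.2},
  {"dx": -0.324, "dy": 0.684, "dz": -0.045, "yaw": 0, "claw": 0.2},
  {"dx": -0.324, "dy": 0.684, "dz": -0.045, "yaw": 0, "claw": 0.2},
  {"dx": -0.324, "dy": 0.684, "dz": -0.045, "yaw": 0, "claw": 0.2},
])

```text
time: 25.68
tool_pos: [0.5147, 0.0616, 0.0434]
tool_rot: [0.001, -0.066, 0.998, -0.0]
contact_force: [-0.2, -0.5, -0.2]
gripper_width: 0.697
grasp_force: 64.7
```

```bash
python3 g.py .5143 .0611 .0293; python3 held.py patty .0137
```

```text
[0.51472055 0.06157226 0.04340032] 0.6972068287328282 [-0.22831144 -0.45642256 -0.24871681] 64.71326351165771
d [ 0.001  -0.0008  0.0282]    now [0.5147 0.0616 0.0434] yang 1.7037
[316.89415519 314.46407899] (array([0.5123, 0.061 ]), 0.0317, 'maxres', 0.0034, 'minenc', array([0.5117, 0.0612]), 0.0341, [239, 224, 156, 160]) tool offset [ 0.00243593 -0.00025232 -0.0137069 ]
```

Call:
send_rows([
  {"dx": -0.001, "dy": -0.001, "dz": 0.012, "yaw": 0, "claw": 0.2},
  {"dx": -0.001, "dy": -0.001, "dz": 0.022, "yaw": 0, "claw": 0.2},
  {"dx": -0.001, "dy": -0.001, "dz": 0.023, "yaw": 0, "claw": 0.2},
  {"dx": -0.001, "dy": -0.001, "dz": 0.023, "yaw": 0, "claw": 0.2},
])

```text
time: 26.22
tool_pos: [0.5138, 0.0614, 0.03]
tool_rot: [-0.0, -0.067, 0.998, 0.0]
contact_force: [0.2, -0.1, -0.4]
gripper_width: 0.699
grasp_force: 64.7
```

Call:
send_rows([
  {"dx": -0.001, "dy": 0, "dz": 0.002, "yaw": 0, "claw": 0.2},
  {"dx": -0.001, "dy": 0, "dz": 0.003, "yaw": 0, "claw": 0.2},
])

```text
time: 26.48
tool_pos: [0.5148, 0.0614, 0.0293]
tool_rot: [0.0, -0.067, 0.998, -0.0]
contact_force: [-2.3, 0.7, 4.7]
gripper_width: 0.697
grasp_force: 65.1
```

Call:
send_rows([
  {"dx": 0, "dy": 0, "dz": 0, "yaw": 0, "claw": -0.65},
  {"dx": 0, "dy": 0, "dz": 0, "yaw": 0, "claw": -0.65},
  {"dx": 0, "dy": 0, "dz": 0, "yaw": 0, "claw": -0.65},
  {"dx": 0, "dy": 0, "dz": -0.03, "yaw": 0, "claw": -0.65},
  {"dx": 0, "dy": 0, "dz": -0.12, "yaw": 0, "claw": -0.65},
  {"dx": 0, "dy": 0, "dz": -0.25, "yaw": 0, "claw": -0.65},
  {"dx": 0, "dy": 0, "dz": -0.25, "yaw": 0, "claw": -0.65},
  {"dx": 0, "dy": 0, "dz": -0.25, "yaw": 0, "claw": -0.65},
  {"dx": 0, "dy": 0, "dz": -0.25, "yaw": 0, "claw": -0.65},
])

```text
time: 27.6
tool_pos: [0.5133, 0.0614, 0.1521]
tool_rot: [-0.002, -0.067, 0.998, 0.0]
contact_force: [0.3, 0.1, 0.1]
gripper_width: 0.827
grasp_force: 0.0
```

```bash
python3 - <<'E'
from h import *
st=manip.state();im=manip.grab_frame('wrist');save('w10',im);c=cam('wrist',st);print(st['tool_pos'])
u=proj(c,(.5142,.061,.043));print(u,disc(im,c,u,.043,(0,130,0),(14,255,170),70))
plan((.4789,-.1454,.15),None,st)
E
```

```text
[0.51334371 0.06140069 0.15213051]
[315.9396958  233.26969384] (array([0.514 , 0.0612]), 0.0304, 'maxres', 0.002, 'minenc', array([0.5139, 0.0609]), 0.0318, [275, 188, 84, 87])
d [ 0.1232 -0.4008  0.0044]    now [0.5133 0.0614 0.1521] yang 1.704
```

Call:
send_rows([
  {"dx": 0.03, "dy": -0.1, "dz": 0, "yaw": 0, "claw": 0.37},
  {"dx": 0.06, "dy": -0.2, "dz": 0, "yaw": 0, "claw": 0.37},
  {"dx": 0.09, "dy": -0.3, "dz": 0, "yaw": 0, "claw": 0.37},
  {"dx": 0.12, "dy": -0.38, "dz": 0, "yaw": 0, "claw": 0.37},
  {"dx": 0.123, "dy": -0.401, "dz": 0.05, "yaw": 0, "claw": 0.37},
  {"dx": 0.123, "dy": -0.401, "dz": 0.1, "yaw": 0, "claw": 0.37},
  {"dx": 0.123, "dy": -0.401, "dz": 0.1, "yaw": 0, "claw": 0.37},
  {"dx": 0.123, "dy": -0.401, "dz": 0.1, "yaw": 0, "claw": 0.37},
])

```text
time: 28.65
tool_pos: [0.4802, -0.1453, 0.1039]
tool_rot: [-0.0, -0.067, 0.998, 0.0]
contact_force: [0.1, 0.0, 0.8]
gripper_width: 0.315
grasp_force: 0.0
```

```bash
python3 - <<'E'
from h import *
st=manip.state();im=manip.grab_frame('wrist');save('w11',im);c=cam('wrist',st);print(st['tool_pos'],st['gripper_width'])
v=cv2.cvtColor(im,cv2.COLOR_RGB2HSV)[...,2]
print('exp',proj(c,(.4789,-.1464,.052)))
for r in (150,180,210,240):
    xs=np.nonzero(v[r,285:355]<45)[0]+285
    if len(xs): print(r,xs.min(),xs.max(),len(xs),axes(st)[0].T@(onz(c,(xs.mean(),r),.052)-axes(st)[1]))
plan((.4789,-.1464,.034),None,st)
E
```

```text
[ 0.48022398 -0.14532638  0.10387506] 0.3146756682476036
exp [315.1624345  255.93523037]
150 285 285 1 [ 0.05854572 -0.01629974  0.05189463]
180 285 286 2 [ 0.04323952 -0.01637595  0.05188832]
210 285 286 2 [ 0.02726978 -0.01672243  0.05188167]
240 285 287 3 [ 0.01059253 -0.01681138  0.05187479]
d [ 0.0029 -0.0018  0.1398]    now [ 0.4802 -0.1453  0.1039] yang 1.7044
```

View pics/w11.png

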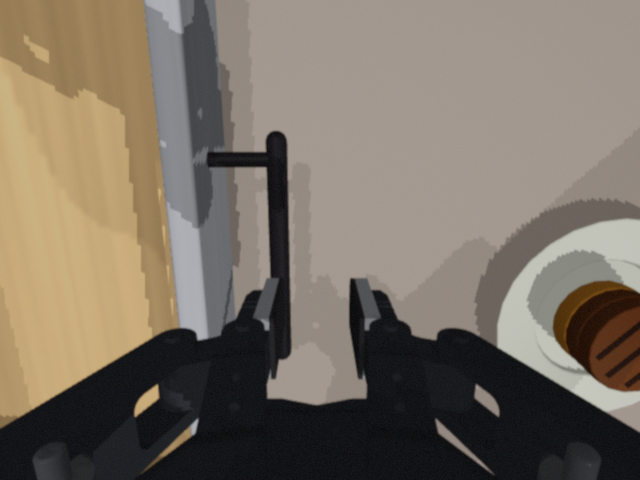

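```bash
python3 - <<'E'
from h import *
st=manip.state();im=cv2.cvtColor(cv2.imread('pics/w11.png'),cv2.COLOR_BGR2RGB);c=cam('wrist',st)
v=im.max(2)
for r in (180,210,240,260):
    xs=np.nonzero(v[r,255:300]<70)[0]+255
    if len(xs): print(r,xs.min(),xs.max(),axes(st)[0].T@(onz(c,(xs.mean(),r),.052)-axes(st)[1]))
E
```

```text
180 268 286 [ 0.04315644 -0.0208886   0.05255269]
210 269 287 [ 0.02712818 -0.0207992   0.05256586]
240 270 287 [ 0.01038615 -0.02097971  0.05257976]
260 270 288 [-0.00119552 -0.02101191  0.05258932]
```

The handle bar runs down column 277, from row 140 to row 355. That puts it 21 mm further in than expected, because the failed patty grasp nudged the drawer. The stack at the right looks good. I'll grip the handle there.

Call:
send_rows([
  {"dx": 0, "dy": -0.042, "dz": 0, "yaw": 0, "claw": 0.37},
  {"dx": 0, "dy": -0.042, "dz": 0, "yaw": 0, "claw": 0.37},
  {"dx": 0, "dy": -0.042, "dz": 0.04, "yaw": 0, "claw": 0.37},
  {"dx": 0, "dy": -0.042, "dz": 0.08, "yaw": 0, "claw": 0.37},
  {"dx": 0, "dy": -0.042, "dz": 0.12, "yaw": 0, "claw": 0.37},
  {"dx": 0, "dy": -0.042, "dz": 0.14, "yaw": 0, "claw": 0.37},
  {"dx": 0, "dy": -0.042, "dz": 0.14, "yaw": 0, "claw": 0.37},
])

```text
time: 29.58
tool_pos: [0.4839, -0.1673, 0.0352]
tool_rot: [0.001, -0.066, 0.998, -0.001]
contact_force: [-0.3, -0.2, 1.6]
gripper_width: 0.312
grasp_force: 0.5
```

Call:
send_rows([
  {"dx": 0, "dy": 0, "dz": 0, "yaw": 0, "claw": 0.6},
  {"dx": 0, "dy": 0, "dz": 0, "yaw": 0, "claw": 1},
  {"dx": 0, "dy": 0, "dz": 0, "yaw": 0, "claw": 1},
  {"dx": 0, "dy": 0, "dz": 0, "yaw": 0, "claw": 1},
])

```text
time: 30.08
tool_pos: [0.4833, -0.1666, 0.0343]
tool_rot: [0.0, -0.067, 0.998, -0.0]
contact_force: [-0.8, 0.6, 5.3]
gripper_width: 0.107
grasp_force: 58.6
```

Call:
send_rows([
  {"dx": 0, "dy": -0.03, "dz": 0, "yaw": 0, "claw": 1},
  {"dx": 0, "dy": -0.07, "dz": 0, "yaw": 0, "claw": 1},
  {"dx": 0, "dy": -0.11, "dz": 0, "yaw": 0, "claw": 1},
  {"dx": 0, "dy": -0.15, "dz": 0, "yaw": 0, "claw": 1},
  {"dx": 0, "dy": -0.19, "dz": 0, "yaw": 0, "claw": 1},
  {"dx": 0, "dy": -0.23, "dz": 0, "yaw": 0, "claw": 1},
  {"dx": 0, "dy": -0.27, "dz": 0, "yaw": 0, "claw": 1},
  {"dx": 0, "dy": -0.286, "dz": 0, "yaw": 0, "claw": 1},
  {"dx": 0, "dy": -0.292, "dz": 0, "yaw": 0, "claw": 1},
  {"dx": 0, "dy": -0.292, "dz": 0, "yaw": 0, "claw": 1},
])

```text
time: 31.32
tool_pos: [0.5028, -0.3114, 0.0343]
tool_rot: [0.0, -0.067, 0.998, -0.001]
contact_force: [0.2, -1.7, 4.8]
gripper_width: 0.103
grasp_force: 59.8
```

Call:
send_rows([
  {"dx": 0, "dy": -0.004, "dz": 0, "yaw": 0, "claw": 1},
  {"dx": 0, "dy": -0.008, "dz": 0, "yaw": 0, "claw": 1},
  {"dx": 0, "dy": -0.008, "dz": 0, "yaw": 0, "claw": 1},
])

```text
time: 31.7
tool_pos: [0.5029, -0.3125, 0.0343]
tool_rot: [-0.0, -0.067, 0.998, 0.002]
contact_force: [-2.1, 8.1, 11.2]
gripper_width: 0.104
grasp_force: 60.4
```

Call:
send_rows([
  {"dx": 0, "dy": -0.004, "dz": 0, "yaw": 0, "claw": 1},
  {"dx": 0, "dy": -0.004, "dz": 0, "yaw": 0, "claw": 1},
])

```text
time: 31.95
tool_pos: [0.5029, -0.3125, 0.0343]
tool_rot: [-0.001, -0.067, 0.998, 0.005]
contact_force: [-3.7, 14.4, 14.9]
gripper_width: 0.103
grasp_force: 60.9
```

Call:
send_rows([
  {"dx": 0, "dy": 0, "dz": 0, "yaw": 0, "claw": 0.37},
  {"dx": 0, "dy": 0, "dz": 0, "yaw": 0, "claw": 0.37},
  {"dx": 0, "dy": 0.004, "dz": -0.04, "yaw": 0, "claw": 0.37},
  {"dx": 0, "dy": 0.004, "dz": -0.12, "yaw": 0, "claw": 0.37},
  {"dx": 0, "dy": 0.004, "dz": -0.22, "yaw": 0, "claw": 0.37},
  {"dx": -0.03, "dy": 0.12, "dz": -0.26, "yaw": 0, "claw": -0.65},
  {"dx": -0.06, "dy": 0.24, "dz": -0.26, "yaw": 0, "claw": -0.65},
  {"dx": -0.09, "dy": 0.36, "dz": -0.26, "yaw": 0, "claw": -0.65},
  {"dx": -0.12, "dy": 0.48, "dz": -0.26, "yaw": 0, "claw": -0.65},
  {"dx": -0.15, "dy": 0.6, "dz": -0.26, "yaw": 0, "claw": -0.65},
  {"dx": -0.18, "dy": 0.72, "dz": -0.26, "yaw": 0, "claw": -0.65},
  {"dx": -0.21, "dy": 0.84, "dz": -0.26, "yaw": 0, "claw": -0.65},
  {"dx": -0.25, "dy": 0.96, "dz": -0.26, "yaw": 0, "claw": -0.65},
  {"dx": -0.25, "dy": 0.96, "dz": -0.26, "yaw": 0, "claw": -0.65},
  {"dx": -0.25, "dy": 0.96, "dz": -0.26, "yaw": 0, "claw": -0.65},
])

```text
time: 33.83
tool_pos: [0.5628, 0.1753, 0.1632]
tool_rot: [-0.001, -0.067, 0.998, -0.0]
contact_force: [0.4, -0.0, 0.7]
gripper_width: 0.827
grasp_force: 0.0
```

```bash
python3 - <<'E'
from h import *; from m import *
st=manip.state();w=manip.grab_frame('wrist');t=manip.grab_frame('top');np.save('t12.npy',t)
print(st['tool_pos'])
for n,lo,hi in [('red',(0,190,120),(8,255,255))]:
    for x in blobs(t,lo,hi,(140,140,345,345),100): print(n,x[0],x[3][1],onz(ct,x[3][0],.023))
print(t[277,245],cam('wrist',st)[0][0,0])
v=t.max(2);m=(v<60);m[:228]=0;m[292:]=0;m[:,:420]=0;m[:,470:]=0
ys,xs=np.nonzero(m);print('handle col now',[(y,xs[ys==y].min()) for y in (240,250,260,270) if (ys==y).any()])
plan((.5582,.3485,.13),None,st)
E
```

```text
[0.5628 0.1753 0.1632]
red [312.0699 162.3636] (16.421607971191406, 16.62261390686035) [0.7613 0.07   0.023 ]
red [269.3931 167.7214] (26.615137100219727, 27.109577178955078) [0.739  0.1863 0.023 ]
red [209.2322 230.3826] (20.783525466918945, 23.133607864379883) [0.5571 0.3491 0.023 ]
red [227.7744 325.6462] (12.574262619018555, 21.424543380737305) [0.2957 0.2871 0.023 ]
[122  49  37] 371.6963573893242
handle col now [(240, np.int64(448)), (250, np.int64(449)), (260, np.int64(451)), (270, np.int64(452))]
d [-0.0372  0.3445  0.0662]    now [0.5628 0.1753 0.1632] yang 1.7048
```

Call:
send_rows([
  {"dx": -0.01, "dy": 0.1, "dz": 0, "yaw": 0, "claw": -0.65},
  {"dx": -0.02, "dy": 0.2, "dz": 0.02, "yaw": 0, "claw": -0.65},
  {"dx": -0.03, "dy": 0.3, "dz": 0.04, "yaw": 0, "claw": -0.65},
  {"dx": -0.037, "dy": 0.344, "dz": 0.066, "yaw": 0, "claw": -0.65},
  {"dx": -0.037, "dy": 0.344, "dz": 0.066, "yaw": 0, "claw": -0.65},
  {"dx": -0.037, "dy": 0.344, "dz": 0.066, "yaw": 0, "claw": -0.65},
  {"dx": -0.037, "dy": 0.344, "dz": 0.066, "yaw": 0, "claw": -0.65},
  {"dx": -0.037, "dy": 0.344, "dz": 0.066, "yaw": 0, "claw": -0.65},
])

```text
time: 34.92
tool_pos: [0.5593, 0.3475, 0.1315]
tool_rot: [0.0, -0.066, 0.998, 0.0]
contact_force: [1.2, -0.3, -0.2]
gripper_width: 0.826
grasp_force: 0.0
```

```bash
python3 - <<'E'
from h import *
st=manip.state();im=manip.grab_frame('wrist');save('w13',im);c=cam('wrist',st);print(st['tool_pos'])
for z in (.018,.023,.028):
    u=proj(c,(.558,.3488,z));r=disc(im,c,u,z,(0,170,60),(10,255,255),80,15);print(z,u,r)
r=disc(im,c,u,.023,(0,170,60),(10,255,255),80,15)
plan((*r[0],.011),None,st)
E
```

```text
[0.55934771 0.34746845 0.1315184 ]
0.018 [318.80622806 228.40938634] (array([0.5585, 0.3493]), 0.0312, 'maxres', 0.0007, 'minenc', array([0.5584, 0.3495]), 0.032, [276, 185, 88, 86])
0.023 [318.84983785 230.19772014] (array([0.5572, 0.3491]), 0.0306, 'maxres', 0.0007, 'minenc', array([0.5571, 0.3493]), 0.0313, [276, 185, 88, 86])
0.028 [318.89509593 232.05364622] (array([0.5559, 0.3489]), 0.03, 'maxres', 0.0007, 'minenc', array([0.5558, 0.3491]), 0.0307, [276, 185, 88, 86])
d [0.0041 0.0037 0.241 ]    now [0.5593 0.3475 0.1315] yang 1.7027
```

Call:
send_rows([
  {"dx": 0.004, "dy": 0.003, "dz": 0.1, "yaw": 0, "claw": -0.65},
  {"dx": 0.004, "dy": 0.003, "dz": 0.17, "yaw": 0, "claw": -0.65},
  {"dx": 0.004, "dy": 0.003, "dz": 0.21, "yaw": 0, "claw": -0.65},
  {"dx": 0.004, "dy": 0.003, "dz": 0.234, "yaw": 0, "claw": -0.65},
  {"dx": 0.004, "dy": 0.003, "dz": 0.234, "yaw": 0, "claw": -0.65},
  {"dx": 0.004, "dy": 0.003, "dz": 0.234, "yaw": 0, "claw": -0.65},
  {"dx": 0.004, "dy": 0.003, "dz": 0.234, "yaw": 0, "claw": -0.65},
])

```text
time: 35.85
tool_pos: [0.5576, 0.35, 0.0154]
tool_rot: [0.001, -0.067, 0.998, 0.0]
contact_force: [-0.2, 0.5, -0.4]
gripper_width: 0.827
grasp_force: 0.0
```

Call:
send_rows([
  {"dx": 0, "dy": -0.001, "dz": 0.005, "yaw": 0, "claw": -0.65},
  {"dx": 0, "dy": -0.001, "dz": 0.009, "yaw": 0, "claw": -0.65},
  {"dx": 0, "dy": -0.001, "dz": 0.009, "yaw": 0, "claw": -0.65},
])

```text
time: 36.22
tool_pos: [0.5564, 0.3489, 0.0089]
tool_rot: [-0.0, -0.067, 0.998, -0.0]
contact_force: [0.2, -0.9, 0.7]
gripper_width: 0.827
grasp_force: 0.0
```

Call:
send_rows([
  {"dx": 0, "dy": 0, "dz": 0, "yaw": 0, "claw": -0.4},
  {"dx": 0, "dy": 0, "dz": 0, "yaw": 0, "claw": 0.2},
  {"dx": 0, "dy": 0, "dz": 0, "yaw": 0, "claw": 0.2},
  {"dx": 0, "dy": 0, "dz": 0, "yaw": 0, "claw": 0.2},
])

```text
time: 36.72
tool_pos: [0.5574, 0.3493, 0.0103]
tool_rot: [0.001, -0.067, 0.998, 0.0]
contact_force: [-0.9, -0.4, 5.2]
gripper_width: 0.695
grasp_force: 64.7
```

```bash
python3 g.py .514 .0611 .06
```

```text
[0.5573978  0.34931592 0.01033855] 0.694643994764161 [-0.9277857  -0.43178777  5.24251097] 64.72478841796146
d [ 0.1625 -0.5598 -0.0998]    now [0.5574 0.3493 0.0103] yang 1.7041
```

Call:
send_rows([
  {"dx": 0, "dy": 0, "dz": -0.05, "yaw": 0, "claw": 0.2},
  {"dx": 0, "dy": 0, "dz": -0.15, "yaw": 0, "claw": 0.2},
  {"dx": 0, "dy": 0, "dz": -0.22, "yaw": 0, "claw": 0.2},
  {"dx": 0.03, "dy": -0.1, "dz": -0.22, "yaw": 0, "claw": 0.2},
  {"dx": 0.06, "dy": -0.2, "dz": -0.22, "yaw": 0, "claw": 0.2},
  {"dx": 0.09, "dy": -0.3, "dz": -0.22, "yaw": 0, "claw": 0.2},
  {"dx": 0.12, "dy": -0.4, "dz": -0.22, "yaw": 0, "claw": 0.2},
  {"dx": 0.15, "dy": -0.5, "dz": -0.22, "yaw": 0, "claw": 0.2},
  {"dx": 0.162, "dy": -0.56, "dz": -0.22, "yaw": 0, "claw": 0.2},
  {"dx": 0.162, "dy": -0.56, "dz": -0.16, "yaw": 0, "claw": 0.2},
  {"dx": 0.162, "dy": -0.56, "dz": -0.11, "yaw": 0, "claw": 0.2},
  {"dx": 0.162, "dy": -0.56, "dz": -0.085, "yaw": 0, "claw": 0.2},
  {"dx": 0.162, "dy": -0.56, "dz": -0.085, "yaw": 0, "claw": 0.2},
  {"dx": 0.162, "dy": -0.56, "dz": -0.085, "yaw": 0, "claw": 0.2},
])

```text
time: 38.48
tool_pos: [0.5144, 0.0609, 0.0528]
tool_rot: [0.001, -0.067, 0.998, -0.0]
contact_force: [0.1, -0.5, 0.8]
gripper_width: 0.691
grasp_force: 64.4
```

```bash
python3 g.py .514 .0611 .0383; python3 held.py tom .0127
```

```text
[0.51439216 0.06090548 0.05277967] 0.690672459619171 [ 0.07716695 -0.51777355  0.83094701] 64.43638801574707
d [0.0008 0.0005 0.029 ]    now [0.5144 0.0609 0.0528] yang 1.7043
[316.89882751 313.19743277] (array([0.5127, 0.0606]), 0.0314, 'maxres', 0.0037, 'minenc', array([0.5116, 0.0615]), 0.034, [239, 223, 156, 160]) tool offset [ 1.69669333e-03 -8.04565495e-05 -1.27028140e-02]
```

Call:
send_rows([
  {"dx": 0, "dy": 0, "dz": 0.012, "yaw": 0, "claw": 0.2},
  {"dx": 0, "dy": 0, "dz": 0.022, "yaw": 0, "claw": 0.2},
  {"dx": 0, "dy": 0, "dz": 0.025, "yaw": 0, "claw": 0.2},
  {"dx": 0, "dy": 0, "dz": 0.025, "yaw": 0, "claw": 0.2},
])

```text
time: 39.02
tool_pos: [0.5134, 0.0607, 0.039]
tool_rot: [-0.0, -0.067, 0.998, 0.0]
contact_force: [-0.3, 0.1, -0.4]
gripper_width: 0.691
grasp_force: 64.4
```

Call:
send_rows([
  {"dx": -0.001, "dy": 0.001, "dz": 0.002, "yaw": 0, "claw": 0.2},
  {"dx": -0.001, "dy": 0.001, "dz": 0.003, "yaw": 0, "claw": 0.2},
])

```text
time: 39.28
tool_pos: [0.5143, 0.0613, 0.0383]
tool_rot: [0.0, -0.067, 0.998, -0.0]
contact_force: [-1.9, 0.6, 3.7]
gripper_width: 0.694
grasp_force: 66.0
```

Contact at the expected height. I'll release, lift and check the stack.

Call:
send_rows([
  {"dx": 0, "dy": 0, "dz": 0, "yaw": 0, "claw": -0.65},
  {"dx": 0, "dy": 0, "dz": 0, "yaw": 0, "claw": -0.65},
  {"dx": 0, "dy": 0, "dz": 0, "yaw": 0, "claw": -0.65},
  {"dx": 0, "dy": 0, "dz": -0.03, "yaw": 0, "claw": -0.65},
  {"dx": 0, "dy": 0, "dz": -0.12, "yaw": 0, "claw": -0.65},
  {"dx": 0, "dy": 0, "dz": -0.24, "yaw": 0, "claw": -0.65},
  {"dx": 0, "dy": 0, "dz": -0.24, "yaw": 0, "claw": -0.65},
  {"dx": 0, "dy": 0, "dz": -0.24, "yaw": 0, "claw": -0.65},
  {"dx": 0, "dy": 0, "dz": -0.24, "yaw": 0, "claw": -0.65},
])

```text
time: 40.4
tool_pos: [0.5129, 0.0613, 0.1562]
tool_rot: [-0.001, -0.067, 0.998, 0.0]
contact_force: [-0.5, 0.1, -0.3]
gripper_width: 0.826
grasp_force: 0.0
```

```bash
python3 - <<'E'
from h import *; from m import *
st=manip.state();im=manip.grab_frame('wrist');save('w14',im);c=cam('wrist',st);print(st['tool_pos'])
u=proj(c,(.514,.061,.051));print(u,disc(im,c,u,.051,(0,170,60),(10,255,255),80,15))
s=manip.grab_frame('scene')
hs=cv2.cvtColor(s,cv2.COLOR_RGB2HSV);u=proj(cs,(.433,.254,.03));print(u,hs[int(u[1]),int(u[0])])
for x in blobs(s,(9,120,150),(22,255,255),(395,235,480,280),60): print(x[0],x[1],onz(cs,x[0],.03))
plan((.433,.254,.14),None,st)
E
```

```text
[0.5129 0.0613 0.1562]
[316.0048 235.0673] (array([0.5142, 0.0611]), 0.0301, 'maxres', 0.0012, 'minenc', array([0.514 , 0.0612]), 0.0311, [274, 192, 86, 85])
[429.1882 255.9676] [ 15 158 123]
[435.7673 265.1309] [426, 257, 20, 18] [0.4608 0.2775 0.03  ]
d [0.1071 0.4031 0.0329]    now [0.5129 0.0613 0.1562] yang 1.704
```

Call:
send_rows([
  {"dx": 0.015, "dy": 0.11, "dz": -0.02, "yaw": 0, "claw": -0.65},
  {"dx": 0.03, "dy": 0.22, "dz": -0.02, "yaw": 0, "claw": -0.65},
  {"dx": 0.045, "dy": 0.33, "dz": -0.02, "yaw": 0, "claw": -0.65},
  {"dx": 0.059, "dy": 0.43, "dz": -0.02, "yaw": 0, "claw": -0.65},
  {"dx": 0.059, "dy": 0.43, "dz": -0.02, "yaw": 0, "claw": -0.65},
  {"dx": 0.059, "dy": 0.43, "dz": -0.02, "yaw": 0, "claw": -0.65},
  {"dx": 0.059, "dy": 0.43, "dz": -0.02, "yaw": 0, "claw": -0.65},
])

```text
time: 41.38
tool_pos: [0.4565, 0.2693, 0.1674]
tool_rot: [-0.0, -0.066, 0.998, -0.0]
contact_force: [0.7, 0.3, 0.4]
gripper_width: 0.825
grasp_force: 0.0
```

```bash
python3 - <<'E'
from h import *; from m import *
st=manip.state();im=manip.grab_frame('wrist');save('w15',im);np.save('w15.npy',im);np.save('st15.npy',np.r_[st['tool_pos'],st['tool_rot']]);print(st['tool_pos'])
c=cam('wrist',st);print(proj(c,(.461,.2775,.03)),proj(c,(.433,.254,.03)))
E
```

```text
[0.4565 0.2693 0.1674]
[326.4249 229.3712] [300.8048 189.9345]
```

View pics/w15.png

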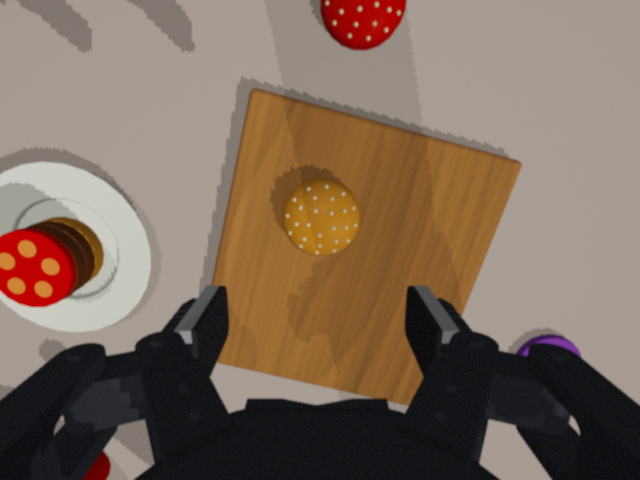

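The bun top, still dome up, is now at (322,217), so it was knocked aside but remains on the board. The stack at the left looks flat. I'll move over the bun top.

```bash
python3 - <<'E'
from h import *
im=np.load('w15.npy');s=np.load('st15.npy');c=cam('wrist',{'tool_pos':s[:3],'tool_rot':s[3:]})
h=cv2.cvtColor(im,cv2.COLOR_RGB2HSV)
for p in [(312,217),(335,230),(330,190),(290,217),(380,220),(300,280),(275,190)]: print(p,h[p[1],p[0]])
for z in (.024,.028,.032): print(z,onz(c,(322,217),z),disc(im,c,(322,217),z,(15,195,100),(24,255,255),55,11))
plan((*onz(c,(322,217),.028)[:2],.12))
E
```

```text
(312, 217) [ 18 213 165]
(335, 230) [ 18 173 183]
(330, 190) [ 18 213 151]
(290, 217) [ 18 210 157]
(380, 220) [ 16 175 137]
(300, 280) [ 16 172 154]
(275, 190) [ 15 169 122]
0.024 [0.452999  0.2730116 0.024    ] (array([0.4534, 0.2723]), 0.0307, 'maxres', 0.0017, 'minenc', array([0.4533, 0.2726]), 0.0317, [282, 178, 79, 77])
0.028 [0.4521181  0.27283603 0.028     ] (array([0.4525, 0.2722]), 0.0303, 'maxres', 0.0016, 'minenc', array([0.4524, 0.2724]), 0.0312, [282, 178, 79, 77])
0.032 [0.45123719 0.27266047 0.032     ] (array([0.4516, 0.272 ]), 0.0298, 'maxres', 0.0016, 'minenc', array([0.4515, 0.2722]), 0.0308, [282, 178, 79, 77])
d [0.0079 0.0081 0.095 ]    now [0.4566 0.2694 0.1675] yang 1.7021
```

Call:
send_rows([
  {"dx": 0.007, "dy": 0.007, "dz": 0.05, "yaw": 0, "claw": -0.65},
  {"dx": 0.007, "dy": 0.007, "dz": 0.09, "yaw": 0, "claw": -0.65},
  {"dx": 0.007, "dy": 0.007, "dz": 0.09, "yaw": 0, "claw": -0.65},
  {"dx": 0.007, "dy": 0.007, "dz": 0.09, "yaw": 0, "claw": -0.65},
  {"dx": 0.007, "dy": 0.007, "dz": 0.09, "yaw": 0, "claw": -0.65},
])

```text
time: 42.05
tool_pos: [0.4531, 0.2737, 0.1239]
tool_rot: [0.001, -0.066, 0.998, 0.0]
contact_force: [-0.3, 0.1, -0.3]
gripper_width: 0.827
grasp_force: 0.0
```

```bash
python3 - <<'E'
from h import *
st=manip.state();im=manip.grab_frame('wrist');save('w16',im);c=cam('wrist',st);print(st['tool_pos'])
u=proj(c,(.4525,.2723,.028))
for z in (.024,.028,.032): print(z,disc(im,c,u,z,(15,195,70),(24,255,255),75,11))
plan((.4525,.2723,.0125),None,st)
E
```

```text
[0.45310881 0.27370159 0.12394107]
0.024 (array([0.4535, 0.2724]), 0.0309, 'maxres', 0.0016, 'minenc', array([0.4534, 0.2721]), 0.0318, [270, 189, 91, 90])
0.028 (array([0.4523, 0.2723]), 0.0304, 'maxres', 0.0016, 'minenc', array([0.4523, 0.272 ]), 0.0313, [270, 189, 91, 90])
0.032 (array([0.4512, 0.2721]), 0.0299, 'maxres', 0.0016, 'minenc', array([0.4512, 0.2719]), 0.0308, [270, 189, 91, 90])
d [ 0.002  -0.0027  0.2229]    now [0.4531 0.2737 0.1239] yang 1.7038
```

Call:
send_rows([
  {"dx": 0.001, "dy": -0.003, "dz": 0.1, "yaw": 0, "claw": -0.65},
  {"dx": 0.001, "dy": -0.003, "dz": 0.16, "yaw": 0, "claw": -0.65},
  {"dx": 0.001, "dy": -0.003, "dz": 0.2, "yaw": 0, "claw": -0.65},
  {"dx": 0.001, "dy": -0.003, "dz": 0.218, "yaw": 0, "claw": -0.65},
  {"dx": 0.001, "dy": -0.003, "dz": 0.218, "yaw": 0, "claw": -0.65},
  {"dx": 0.001, "dy": -0.003, "dz": 0.218, "yaw": 0, "claw": -0.65},
  {"dx": 0.001, "dy": -0.003, "dz": 0.218, "yaw": 0, "claw": -0.65},
])

```text
time: 42.98
tool_pos: [0.4529, 0.2723, 0.015]
tool_rot: [0.001, -0.067, 0.998, 0.0]
contact_force: [-0.6, -0.0, 0.5]
gripper_width: 0.823
grasp_force: 0.0
```

Call:
send_rows([
  {"dx": 0, "dy": 0, "dz": 0.005, "yaw": 0, "claw": -0.65},
  {"dx": 0, "dy": 0, "dz": 0.005, "yaw": 0, "claw": -0.65},
  {"dx": 0, "dy": 0, "dz": 0.005, "yaw": 0, "claw": -0.4},
  {"dx": 0, "dy": 0, "dz": 0.005, "yaw": 0, "claw": 0.2},
  {"dx": 0, "dy": 0, "dz": 0.005, "yaw": 0, "claw": 0.2},
  {"dx": 0, "dy": 0, "dz": 0.005, "yaw": 0, "claw": 0.2},
])

```text
time: 43.72
tool_pos: [0.4524, 0.2721, 0.0122]
tool_rot: [0.0, -0.067, 0.998, 0.0]
contact_force: [-1.9, -0.9, 5.6]
gripper_width: 0.693
grasp_force: 63.6
```

```bash
python3 g.py .5142 .0611 .07
```

```text
[0.45244426 0.27214778 0.01217022] 0.6928337513645682 [-1.88400886 -0.8953535   5.57237834] 63.565749395638704
d [-0.0664 -0.4348 -0.1157]    now [0.4524 0.2721 0.0122] yang 1.7041
```

Call:
send_rows([
  {"dx": 0, "dy": 0, "dz": -0.05, "yaw": 0, "claw": 0.2},
  {"dx": 0, "dy": 0, "dz": -0.15, "yaw": 0, "claw": 0.2},
  {"dx": 0, "dy": 0, "dz": -0.23, "yaw": 0, "claw": 0.2},
  {"dx": -0.015, "dy": -0.1, "dz": -0.23, "yaw": 0, "claw": 0.2},
  {"dx": -0.03, "dy": -0.2, "dz": -0.23, "yaw": 0, "claw": 0.2},
  {"dx": -0.045, "dy": -0.3, "dz": -0.23, "yaw": 0, "claw": 0.2},
  {"dx": -0.06, "dy": -0.4, "dz": -0.23, "yaw": 0, "claw": 0.2},
  {"dx": -0.066, "dy": -0.435, "dz": -0.23, "yaw": 0, "claw": 0.2},
  {"dx": -0.066, "dy": -0.435, "dz": -0.17, "yaw": 0, "claw": 0.2},
  {"dx": -0.066, "dy": -0.435, "dz": -0.12, "yaw": 0, "claw": 0.2},
  {"dx": -0.066, "dy": -0.435, "dz": -0.1, "yaw": 0, "claw": 0.2},
  {"dx": -0.066, "dy": -0.435, "dz": -0.1, "yaw": 0, "claw": 0.2},
  {"dx": -0.066, "dy": -0.435, "dz": -0.1, "yaw": 0, "claw": 0.2},
])

```text
time: 45.35
tool_pos: [0.5145, 0.061, 0.0625]
tool_rot: [0.001, -0.067, 0.998, -0.0]
contact_force: [-1.1, -0.1, 1.1]
gripper_width: 0.691
grasp_force: 64.8
```

```bash
python3 g.py .5142 .0611 .0482; python3 held.py top .0148
```

```text
[0.51448263 0.06102927 0.06248642] 0.6914782627955373 [-1.09598824 -0.11149613  1.14987808] 64.78262247517705
d [0.0006 0.0002 0.0286]    now [0.5145 0.061  0.0625] yang 1.7044
[316.90209949 315.80833317] (array([0.5144, 0.0608]), 0.031, 'maxres', 0.0027, 'minenc', array([0.514 , 0.0601]), 0.0331, [238, 234, 158, 155]) tool offset [ 8.31118546e-05 -2.19827734e-04 -1.48001406e-02]
```

View pics/wh.png

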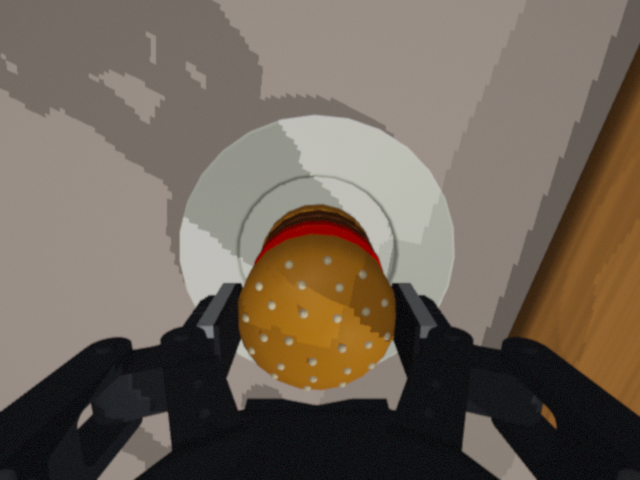

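The bun top is at (317,312), level and centred in the grip above the stack. Lowering it now.

Call:
send_rows([
  {"dx": 0, "dy": 0, "dz": 0.012, "yaw": 0, "claw": 0.2},
  {"dx": 0, "dy": 0, "dz": 0.022, "yaw": 0, "claw": 0.2},
  {"dx": 0, "dy": 0, "dz": 0.025, "yaw": 0, "claw": 0.2},
  {"dx": 0, "dy": 0, "dz": 0.025, "yaw": 0, "claw": 0.2},
])

```text
time: 45.9
tool_pos: [0.5135, 0.0607, 0.0486]
tool_rot: [-0.0, -0.067, 0.998, 0.0]
contact_force: [0.1, 0.8, -0.3]
gripper_width: 0.696
grasp_force: 64.8
```

Call:
send_rows([
  {"dx": -0.001, "dy": 0.001, "dz": 0.002, "yaw": 0, "claw": 0.2},
  {"dx": -0.001, "dy": 0.001, "dz": 0.003, "yaw": 0, "claw": 0.2},
])

```text
time: 46.15
tool_pos: [0.5143, 0.0612, 0.0482]
tool_rot: [-0.0, -0.067, 0.998, -0.0]
contact_force: [-3.8, -1.0, 7.7]
gripper_width: 0.691
grasp_force: 65.5
```

Contact. I'll release, lift clear and move aside so both cameras can see.

Call:
send_rows([
  {"dx": 0, "dy": 0, "dz": 0, "yaw": 0, "claw": -0.65},
  {"dx": 0, "dy": 0, "dz": 0, "yaw": 0, "claw": -0.65},
  {"dx": 0, "dy": 0, "dz": 0, "yaw": 0, "claw": -0.65},
  {"dx": 0, "dy": 0, "dz": -0.03, "yaw": 0, "claw": -0.65},
  {"dx": 0, "dy": 0, "dz": -0.12, "yaw": 0, "claw": -0.65},
  {"dx": 0, "dy": 0, "dz": -0.24, "yaw": 0, "claw": -0.65},
  {"dx": 0, "dy": 0, "dz": -0.3, "yaw": 0, "claw": -0.65},
  {"dx": 0.04, "dy": -0.1, "dz": -0.3, "yaw": 0, "claw": -0.65},
  {"dx": 0.08, "dy": -0.2, "dz": -0.3, "yaw": 0, "claw": -0.65},
  {"dx": 0.1, "dy": -0.3, "dz": -0.3, "yaw": 0, "claw": -0.65},
  {"dx": 0.1, "dy": -0.4, "dz": -0.3, "yaw": 0, "claw": -0.65},
  {"dx": 0.1, "dy": -0.4, "dz": -0.3, "yaw": 0, "claw": -0.65},
  {"dx": 0.1, "dy": -0.4, "dz": -0.3, "yaw": 0, "claw": -0.65},
])

```text
time: 47.78
tool_pos: [0.4911, -0.1433, 0.1979]
tool_rot: [0.0, -0.066, 0.998, 0.0]
contact_force: [-0.4, 0.1, -0.0]
gripper_width: 0.822
grasp_force: 0.0
```

```bash
python3 - <<'E'
from h import *; from m import *
t=manip.grab_frame('top');s=manip.grab_frame('scene')
L=cv2.resize(t[100:340,250:490],(400,400),interpolation=cv2.INTER_CUBIC);r=cv2.resize(s[150:350,190:390],(400,400),interpolation=cv2.INTER_CUBIC);save('end',np.hstack([L,r]))
v=t.max(2);m=(v<60);m[:228]=0;m[292:]=0;m[:,:420]=0;m[:,470:]=0
ys,xs=np.nonzero(m);print([(y,xs[ys==y].min()) for y in (240,250,260,270) if (ys==y).any()])
E
```

```text
[(240, np.int64(448)), (250, np.int64(449)), (260, np.int64(441)), (270, np.int64(452))]
```

View pics/end.png

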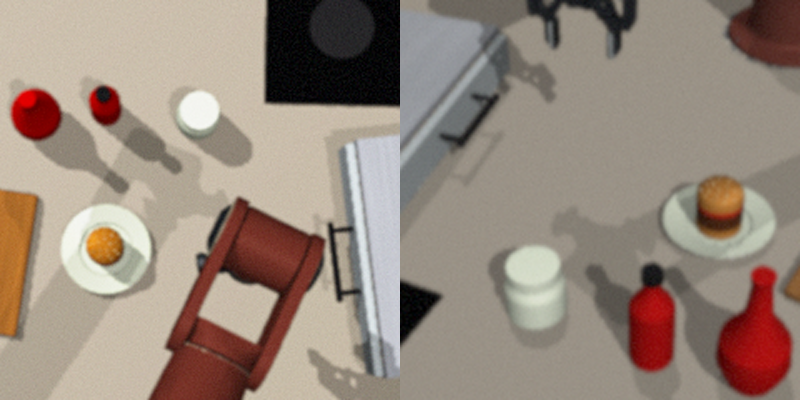

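The final view shows the burger level and centred on the plate, at (105,247) in the left crop. The drawer is shut and the vase, bottle and pot stand where they were.

```bash
python3 -c "
from plant import manip
print(manip.job_done())"
```

```text
the job is handed in; nothing more can be done
None
```

The burger is built on the plate and handed in: bottom bun, the two patties from the drawer, the one tomato from the board, then the bun top dome up. The drawer is pushed fully shut, and the vase, oil bottle and sugar pot were not disturbed.

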